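# Take the child-resistant cap off the tablet tub and tip it into the cap bin

## Robot

A 7-joint arm with a two-finger parallel gripper is mounted at the origin on the work surface. World frame = base frame: x ahead of the robot, y to its left, z up, the work surface at z = 0. Lengths are in m, angles in rad, forces in N, time in s.
With the tool pointing down it reaches from about 0.35 to 0.9 m from the base axis. Payload 19.9 kg.
Tool frame: the origin (TCP) lies at the very end of the fingers, on their centre line; the grasp point (between the pads) lies 19 mm behind it; z points along the fingers, y is the line along which they close (so a half turn about z gives the same grasp; the last joint's range is limited). The gripper opens to 94 mm and grips with 3 to 60 N. Pads are 16 mm wide; open, the fingers measure 119 mm over their backs; the gripper's body (75 mm by 177 mm) begins 78 mm behind the grasp point.
Start: joints at [-1.24, 0.417, -0.01, 1.614, 0.005, 1.111, -0.053], TCP at [0.228, 0.582, 0.182] pointing down, gripper open.
Joint ranges: [-2.81, 2.81], [-0.39, 2.02], [-1.27, 1.25], [0.06, 2.57], [-1.19, 4.33], [0.19, 2], [-2.82, 2.82]. Speed limits (rad/s): [1.89, 1.89, 2.39, 2.39, 3.01, 3.01, 3.01].

## Interface

Orientations are given as a rotation vector (axis times angle).
In Python, from rig import * gives the robot as it stands. The module is installed in compiled form; this text tells all that it offers.
- The arm moves only by the tool carry_out, never from a script. Its argument "steps" is a list of rows, each an object with "grip": the finger opening in cm, from 0 to 9.4; "dp": the shift along the tool's x, y, z in cm, a list of three; "roll": the turn about the tool's z in degrees. A call has 1 to 5 rows; each row is the pose to reach, as a shift and turn from the pose commanded when the call began, along the tool's axes at that moment; what a row does not reach only later rows make up. A row lasts 1/8 s, in which the tool goes at most 62.5 mm and 10.7 degrees, less where a joint would pass 70% of its speed; a pose out of reach is approached as far as the arm can. A call with a gripper value outside its range is refused whole. The fingers move at their own pace and stop on an object; "grip_force" is the grip in N (left out, the last holds). Time passes only in rows, so rows that repeat a pose let the fingers close. It gives the time, the measured TCP pose, the force, the opening and the grip force at its end, in the units of the state.
- read_state(): the state, without advancing time (a new reading comes with each control period).
- get_image(name): name is "scene" or "top"; returns a dict with "frame" (384x512x3 uint8, red, green, blue), "mtx" (3x3 intrinsics, pixels), "world_to_cam" (4x4, takes a point from world to camera coordinates). Camera axes: x right, y up, looking along -z (the intrinsics and any distortion apply to the point x, -y, -z); pixel columns grow to the right and rows downward; lengths in m; the calibration is good to about 2 mm. A picture is of the moment at which its call begins. There is no depth.
- close_job(): hands the job in; it is judged then, once.
Trained networks look in a picture, given as the dict that the camera call returned (one of the last four; its "shot" number tells which), for a name from the list of things; names that differ only in an ending like _2 or _b are one class to them, and where a whole thing is asked for, a point or a joint stands for the part that bears it (a point fixed in the world has none). Each returns a list of dicts, best first, with "score" (0 to 1); they miss things now and then, are a little off and sometimes report something else, mostly with a low value. They report only what shows in the picture. A call takes as long as a camera call. They do not tell look-alikes from the thing itself.
- masks_of(name, picture): "region" (384x512 bool, what is visible of it) and "pixel" ([column, row] in pixels, amid what is visible of it).
- tip_of(name, picture): "pixel" ([column, row] in pixels: a listed point, or the origin of a listed thing).
The state is a dict: "time_s": time; "joint_positions": joint angles; "joint_vel": joint speeds; "tau": joint torques, N m; "tool_pos": TCP position; "eef_rot": TCP orientation; "contact_force": force on the tool from outside, world axes, zero at the start; "ft_torque": the same for the moment, N m; "width": opening from 0.0 (shut) to 1.0 (fully open); "grasp_force": force on a finger pad.
Only numpy, scipy, OpenCV 4.12 (cv2) and the standard library are available. Lean on these libraries where they do the work, as an engineer would, in place of code of your own. Each camera call takes 0.05 s, during which the arm holds its last target. There are 200 camera calls.

## Task

The cleaning-tablet tub is empty and its orange child-resistant cap goes to the cap collection: press the cap down hard, turn it anticlockwise while pressed, lift it off and stand it mouth-down on the lowered flap of the green wall bin. Then raise the flap by its steel bar, without touching the cap, only until the cap begins to slide; hold that tilt until the cap has dropped into the bin, and let the flap down again. Leave everything else on the counter where it is.

Things in the scene. Friction and masses are not known exactly. Their poses are not given: they have to be found in the camera images.
- cap_mid (a point): Loose orange ribbed plastic cap, 60 mm diameter, 34 mm high, about 35 g, hollow, open below. This point: on its axis half-way up, 17 mm below its flat top. z: its axis, out of the top; x: along the white pointer rib on its top. On the tub it leans about 28 degrees from vertical, roughly to the right (-y).
- neck (a point): Point on the tub's axis where the middle of the closed cap stands. z: out of the tub along its leaning axis; x: where the cap's pointer stands when locked. The neck under the cap is 41 mm thick; the tub's shoulder lies 18 mm below the rim of the closed cap, so fingertips have room round the cap.
- bin_in (a point): Centre of the inner floor of the green plastic wall bin, open at the top: 130 mm deep in x, 180 mm wide in y, walls 5 mm, front rim about 155 mm above this floor; fixed to the low adobe wall (227 mm high, tiled top) that runs along the back of the counter, its face 150 mm behind the hinge line. Axes as the world's.
- flap (a joint): Angle of the bin's pale green flap, rad: 0 = level, folded out towards the robot, where it falls back by its own weight (0.2 kg) when let go; grows as its front edge is raised. Hinge line along y at the bin's front rim, 156 mm in +x from the bar when level. The cap on it starts to slide somewhere between 0.25 and 0.45 rad; do not tip it steeper than 0.65 rad.
- flap_seat (a point): Where to stand the cap: point on the flap's upper face, on its centre line, 50 mm in front (-x) of the hinge line. The flap board reaches from 6 mm behind the hinge line to 114 mm in front of it and is 156 mm wide between side lips 12 mm high. Axes turn with the flap: x along it to the bin, z out of its upper face.
- flap_bar (a point): Middle of the flap's round steel bar, 12 mm thick, 104 mm long along y, in front of the board with a 36 mm clear gap between; 156 mm in front (-x) of the hinge line, at its height. Pinch it from above; it can turn between the fingers. It moves on an arc of 156 mm radius as the flap tips.
- mixer: Pink hand mixer, about 200 x 80 x 150 mm high; origin under its centre. Leave alone.
- bowl: Turquoise melamine bowl, 190 mm wide, 75 mm high; origin under its centre. Leave alone.
- beater_a: Stainless beater lying on the counter, about 190 mm long, 40 mm high; x axis along it, head to +x. Leave alone.
- beater_b: Second beater like the first. Leave alone.
- crock: Blue ceramic crock, 104 mm wide, 100 mm high, with a wooden spatula upright in it to 245 mm; origin under its centre. Leave alone.
- mug: Terracotta mug, 82 mm wide, 90 mm high, handle to its +y; origin under its centre. Leave alone.
- cap: The same cap; origin on its axis at the open rim, 17 mm below cap_mid, same axes. Bayonet lock: it neither turns nor lifts until pressed 4.5 mm along its axis (spring: 7 N to start, 15 N at 5.5 mm, hard stop at 8 mm). Kept pressed it turns anticlockwise, seen from its top: free after 0.85 rad, stop at 1.65 rad, so turn about 1.2 rad; the spring then lifts it 3 mm and it pulls straight off.
- tub: White tablet tub, 84 mm square, 94 mm high to the shoulder, light blue label; held square and fixed in a slanted wooden stand fixed to the counter. Origin: centre of its base; z along its leaning axis, out of the mouth.
- jar_stand: A like wooden stand holding a square green glass jar with a cork, about 185 mm high; fixed. It and the tub's stand may change places. Origin under its centre. Leave alone.
There are look-alikes about, which are no part of the job. Of the things that look like the cap, the middle-sized one is meant.

How it is judged:
By the outcome, as a careful person would: the job done as asked, in the order asked, and still so for the second after the job is handed in, with the robot touching nothing.
It also fails if it takes over 69 s, if anything falls off the work surface, if the arm or the gripper's body presses on something with over 40 N, if the wrist force passes 120 N, or if a joint passes its speed limit or range.

## Working session

There is one attempt and no reset: what is moved stays moved. The work goes in short steps, Python scripts to look and compute and a tool call to move; the robot and the scene stay as the last step left them, time stands still between calls to the robot, and variables do not carry over. Pictures are saved under pics/ and viewed, at most 10 in all, crops included, and the job is handed in when it is done.

Besides the shell and the picture viewer there is one more tool, called after "Emit:" by a JSON object that holds its "op" and its "data". carry_out: Moves the arm, as the interface text tells. Its arguments: {"type":"object","properties":{"steps":{"type":"array","items":{"type":"object","properties":{"grip":{"type":"number"},"dp":{"type":"array","items":{"type":"number"}},"roll":{"type":"number"}}}},"grip_force":{"type":"number"}},"required":["steps"]}

```bash
mkdir -p pics; cat > h.py <<'E'
from rig import *
import numpy as np, cv2
from scipy.spatial.transform import Rotation as R
def proj(p,P):
    c=P["world_to_cam"]@np.append(p,1); q=np.array([c[0],-c[1],-c[2]]); u=P["mtx"]@q; return u[:2]/u[2]
def tri(obs):
    A=[]
    for P,px in obs:
        M=P["mtx"]@np.diag([1,-1,-1])@P["world_to_cam"][:3]
        A+= [px[0]*M[2]-M[0], px[1]*M[2]-M[1]]
    v=np.linalg.svd(np.array([a/np.linalg.norm(a[:3]) for a in A]))[2][-1]; X=v[:3]/v[3]
    return X,[np.round(proj(X,P)-px,1) for P,px in obs]
E
python3 - <<'E'
from h import *
S=get_image("scene");T=get_image("top")
print({k:v for k,v in S.items() if k not in("frame",)},T["world_to_cam"])
cv2.imwrite("pics/a.png",S["frame"][...,::-1]);cv2.imwrite("pics/b.png",T["frame"][...,::-1])
for n in["cap_mid","neck","bin_in","flap_seat","flap_bar","cap","tub","crock","mug","jar_stand"]:
  for l,P in(("S",S),("T",T)):
    print(n,l,[(np.round(d["pixel"],1).tolist(),round(d["score"],2)) for d in tip_of(n,P)[:4]])
for l,P in(("S",S),("T",T)):
    print([(np.round(d["pixel"],1).tolist(),int(d["region"].sum()),round(d["score"],2)) for d in masks_of("cap",P)])
print(read_state())
E
```

```text
{'mtx': array([[362.46836348,   0.        , 250.80719815],
       [  0.        , 362.46836348, 187.04567371],
       [  0.        ,   0.        ,   1.        ]]), 'world_to_cam': array([[ 0.82724488,  0.56183695, -0.00227008, -0.4797176 ],
       [-0.42196806,  0.62396043,  0.65773577,  0.14999238],
       [ 0.3709567 , -0.54315064,  0.75324532, -1.41659032],
       [ 0.        ,  0.        ,  0.        ,  1.        ]]), 'shot': 1} [[ 1.50543444e-02 -9.99886456e-01 -6.64033024e-04 -2.39644619e-02]
 [ 9.83537911e-01  1.46885913e-02  1.80103923e-01 -5.87920633e-01]
 [-1.80073719e-01 -3.36444814e-03  9.83647364e-01 -1.49309547e+00]
 [ 0.00000000e+00  0.00000000e+00  0.00000000e+00  1.00000000e+00]]
cap_mid S [([176.6, 240.5], 0.77), ([189.3, 211.1], 0.71)]
cap_mid T [([279.9, 247.7], 0.71), ([306.6, 236.9], 0.7), ([292.3, 206.4], 0.66)]
neck S [([212.9, 205.7], 0.56)]
neck T [([292.3, 205.5], 0.6)]
bin_in S [([331.7, 170.3], 0.79)]
bin_in T [([170.5, 156.5], 0.84)]
flap_seat S [([311.0, 124.8], 0.84), ([117.4, 342.7], 0.73)]
flap_seat T [([161.3, 177.7], 0.72), ([160.1, 208.5], 0.57)]
f
[... 728 characters left out ...]
 array([-1.23949871,  0.41737286, -0.01032079,  1.613597  ,  0.00472182,
        1.11069006, -0.0529889 ]), 'joint_vel': array([ 2.44942141e-04, -9.16560870e-05, -4.85203999e-04, -1.04835103e-05,
       -9.92906404e-04, -7.16355480e-04,  3.69142123e-04]), 'tau': array([-2.25165968e-03, -8.51024723e+01,  6.36159293e-01, -4.26271033e+01,
       -4.90358938e-02,  1.40376133e-02,  1.63666721e-05]), 'tool_pos': array([0.2276269 , 0.58205892, 0.18234321]), 'eef_rot': array([ 5.82130266e-01,  3.08714617e+00, -7.70833531e-05]), 'contact_force': array([ 0.30884605, -0.35699461,  0.04343298]), 'ft_torque': array([-0.02258808, -0.03729707,  0.02700501]), 'grasp_force': 0.0, 'width': 0.9998051762656426}
```

View images.

```bash
python3 - <<'E'
import cv2,numpy as np
a=cv2.imread("pics/a.png");b=cv2.imread("pics/b.png")
c=cv2.resize(a[160:310,130:330],(800,600),interpolation=cv2.INTER_CUBIC)
d=cv2.resize(b[140:290,200:400],(800,600),interpolation=cv2.INTER_CUBIC)
cv2.imwrite("pics/a2.png",cv2.vconcat([c,d])[:, :].copy() if 0 else c);cv2.imwrite("pics/b2.png",d)
E
```

```text
(no output)
```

View pics/a.png

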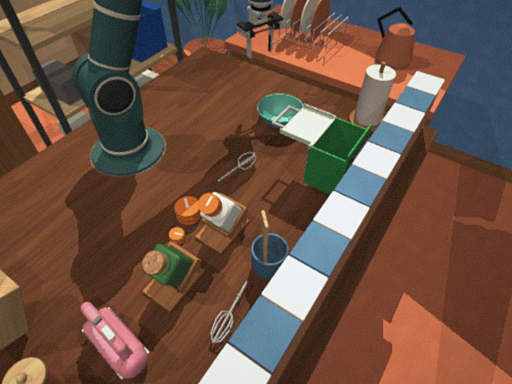

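View pics/b.png

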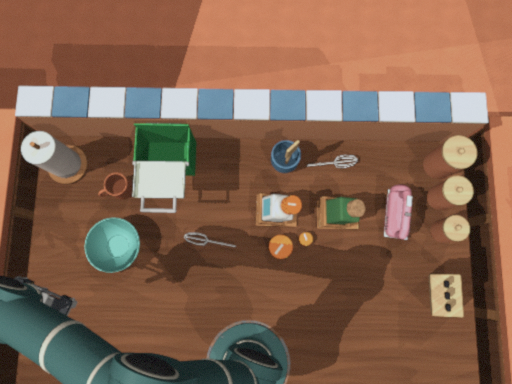

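View pics/a2.png

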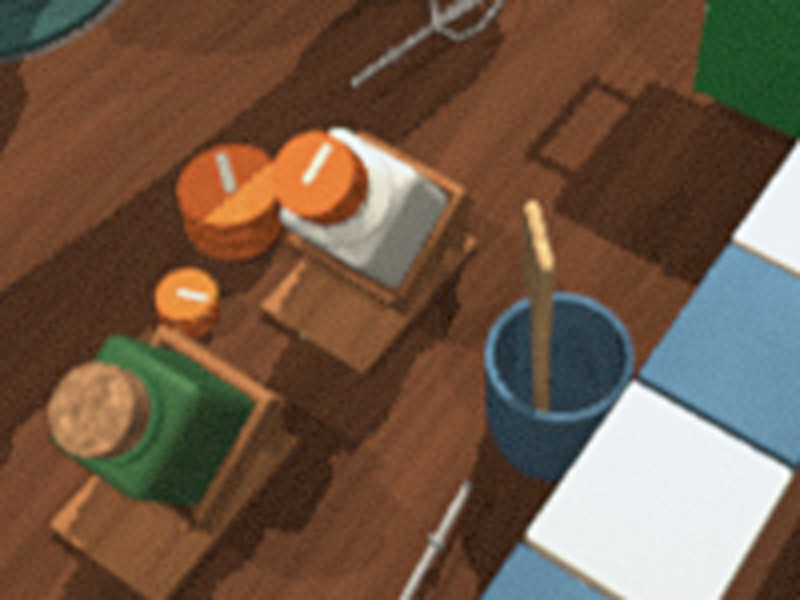

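View pics/b2.png

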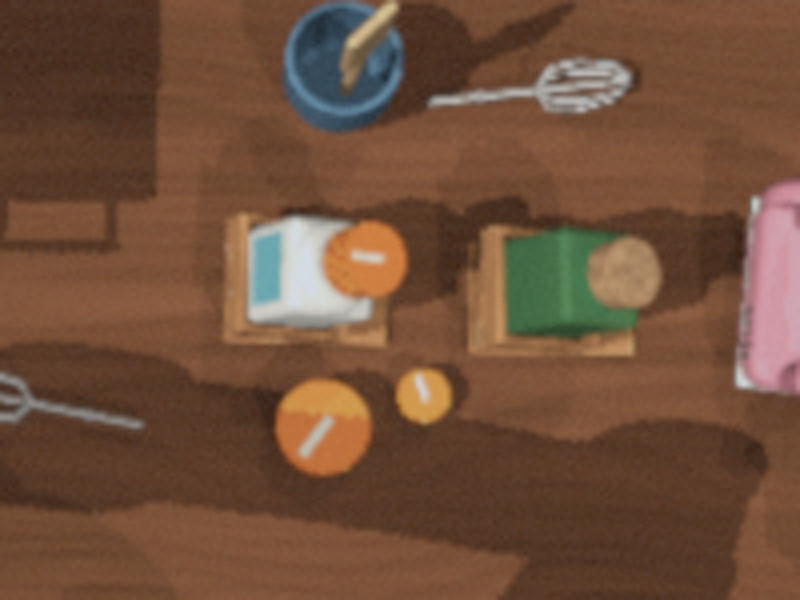

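The scene view shows the tub with its orange cap at about (210,204), the large look-alike cap at (187,211) and the small one at (177,234). The bin and flap are at about (310,130). In the top view the cap is at (292,205), the flap at (160,180) and its bar at about (157,210).

```bash
cat >> h.py <<'E'
def cyl(c,az,lean=np.radians(28),r=.03,h=.017):
    a=np.array([np.sin(lean)*np.cos(az),np.sin(lean)*np.sin(az),np.cos(lean)])
    u=np.cross(a,[1,0,0]);u/=np.linalg.norm(u);v=np.cross(a,u)
    t=np.linspace(0,2*np.pi,48)[:,None]
    ring=r*(np.cos(t)*u+np.sin(t)*v)
    return c+h*a+ring, c-h*a+ring
E
cat > m.py <<'E'
from h import *
from scipy.optimize import minimize
S=get_image("scene");T=get_image("top")
for n,s,t in[("neck",(212.9,205.7),(292.3,205.9)),("bar",(283.4,115.2),(156.7,207)),("seat",(311,124.8),(161.3,177.7)),("bin",(331.7,170.3),(170.5,156.5)),("captop",(209.5,203.5),(292,204.3))]:
    X,e=tri([(S,s),(T,t)]);print(n,np.round(X,4),e)
    if n=="neck":c0=X
ms=[]
for P,px in((S,(212,207)),(T,(288,205.5))):
    d=min(masks_of("cap",P),key=lambda d:np.hypot(*(np.array(d["pixel"])-px)));ms.append(d["region"]);print(d["pixel"],d["region"].sum())
def fit(p):
    s=0
    for P,m in zip((S,T),ms):
        pts=np.array([proj(q,P) for q in np.vstack(cyl(p[:3],p[3]))])
        h=cv2.convexHull((pts*16).astype(np.int32)); im=np.zeros((384*4,512*4),np.uint8)
        h=cv2.convexHull(((pts+.5)*64).astype(np.int32)); cv2.fillConvexPoly(im,h,1,shift=4)
        f=cv2.resize(im.astype(np.float32),(512,384),interpolation=cv2.INTER_AREA)
        s+=np.abs(f-m).sum()/m.sum()
    return s
best=min((minimize(fit,np.append(c0,a),method="Nelder-Mead",options=dict(initial_simplex=np.vstack([np.append(c0,a)]+[np.append(c0,a)+np.eye(4)[i]*[.01,.01,.01,.3][i] for i in range(4)]))) for a in(-1.9,-1.57,-1.2)),key=lambda r:r.fun)
print(best.x,best.fun)
out=[]
for P,(u,v) in((S,(160,165)),(T,(242,165))):
    im=cv2.resize(P["frame"][v:v+80,u:u+100,::-1],None,fx=4,fy=4,interpolation=cv2.INTER_CUBIC)
    for ring in cyl(best.x[:3],best.x[3]):
        q=np.array([(proj(x,P)-(u,v)+.5)*4 for x in ring]).astype(int);cv2.polylines(im,[q],1,(255,0,0),1)
    out.append(im)
cv2.imwrite("pics/fit.png",cv2.hconcat(out))
E
python3 m.py
```

```text
neck [ 0.5347 -0.1333  0.1595] [array([-1.9,  0.4]), array([-1.2, -1.1])]
bar [0.5134 0.3039 0.1903] [array([ 0.9, -0.2]), array([0.6, 0.8])]
seat [0.6152 0.2973 0.1969] [array([-1.1,  0.3]), array([-0.7, -0.9])]
bin [0.7242 0.2993 0.0432] [array([ 0.6, -0.2]), array([0.3, 0.5])]
captop [ 0.5336 -0.1357  0.1732] [array([ 0.2, -0. ]), array([0.1, 0.1])]
[210.6, 206.7] 427
[291.0, 205.3] 342
[ 0.53155596 -0.13302957  0.16205351 -1.39577169] 0.1829484058506923
```

View pics/fit.png

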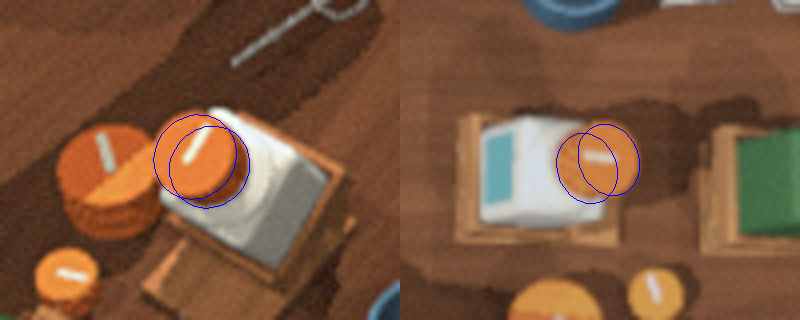

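```bash
cat > m2.py <<'E'
from h import *
S=get_image("scene");T=get_image("top")
c=np.array([.532,-.134,.161]);l=np.radians(28)
rows=[]
for P,(u,v) in((S,(165,175)),(T,(245,175))):
  r=[]
  for az in np.radians([-80,-90,-100]):
    a=np.array([np.sin(l)*np.cos(az),np.sin(l)*np.sin(az),np.cos(l)])
    x=np.array([-np.sin(az),np.cos(az),0]);y=np.cross(a,x);o=c-.129*a
    print(np.degrees(az),proj(o,P))
    im=cv2.resize(P["frame"][v:v+66,u:u+66,::-1],(266,266),interpolation=cv2.INTER_CUBIC)
    def dr(pts,col):cv2.polylines(im,[np.array([(proj(p,P)-(u,v)+.5)*266/66 for p in pts]).astype(int)],1,col,1)
    for ring in cyl(c,az):dr(ring,(255,0,0))
    for h in(.0,.094):dr([o+h*a+.042*(i*x+j*y) for i,j in((1,1),(1,-1),(-1,-1),(-1,1))],(0,0,255))
    r.append(im)
  rows.append(cv2.hconcat(r))
cv2.imwrite("pics/az.png",cv2.vconcat(rows))
E
python3 m2.py
```

```text
-80.0 [222.30734277 214.05028547]
-90.0 [225.14313159 215.35484793]
-100.0 [227.64695513 217.05840994]
-80.0 [272.09515667 213.04055136]
-90.0 [271.86255901 210.12648404]
-100.0 [272.14353264 207.22716329]
```

View pics/az.png

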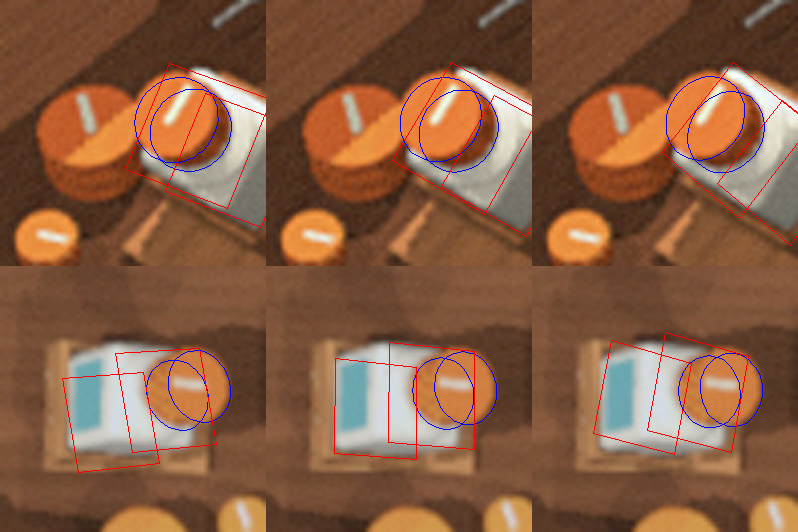

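Emit:
{"op": "carry_out", "data": {"steps": [{"grip": 9.4, "dp": [0, 0, -6], "roll": 10}, {"grip": 9.4, "dp": [0, 0, -12], "roll": 20}, {"grip": 9.4, "dp": [0, 0, -14], "roll": 30}, {"grip": 9.4, "dp": [0, 0, -14], "roll": 40}, {"grip": 9.4, "dp": [0, 0, -14], "roll": 50}]}}

```text
time_s: 2.12
tool_pos: [0.2276, 0.5821, 0.3226]
eef_rot: [-1.84, -2.547, -0.001]
contact_force: [-0.8, 0.2, -0.2]
width: 0.999
grasp_force: 0.0
```

The overlay shows that a tub azimuth of about -94° matches both views, with the cap rings falling on the orange cap at about (292,205). I'll refit the centre with that azimuth fixed.

```bash
sed -e 's/^best=.*$/az=np.radians(-94);best=minimize(lambda p:fit(np.append(p,az)),c0,method="Nelder-Mead",options=dict(initial_simplex=np.vstack([c0]+[c0+.008*np.eye(3)[i] for i in range(3)])));best.x=np.append(best.x,az)/' m.py > m3.py; sed -i 's/pics\/fit/pics\/fit3/' m3.py; python3 m3.py | tail -1; cat >> h.py <<'E'
def go(p,yaw=None):
    "target TCP position, finger-line yaw deg -> dp cm, roll deg (measured pose)"
    s=read_state();M=R.from_rotvec(s["eef_rot"]).as_matrix()
    y=np.degrees(np.arctan2(M[1,1],M[0,1]))
    print("dp",np.round(M.T@(np.array(p)-s["tool_pos"])*100,2),"yaw",round(y,1),"roll",None if yaw is None else round((y-yaw+90)%180-90,1),"tcp",np.round(s["tool_pos"],4),"F",np.round(s["contact_force"],1),"t",round(s["time_s"],2))
E
python3 -c "
from h import *
go([.531,-.134,.26],-42)"
```

```text
[ 0.53092884 -0.13228377  0.1625913  -1.6406095 ] 0.2660860825596817
dp [-77.58   5.52   6.24] yaw 18.9 roll 60.9 tcp [0.2275 0.5821 0.3223] F [-0.5 -0.9 -0.2] t 2.33
```

Emit:
{"op": "carry_out", "data": {"steps": [{"grip": 9.4, "dp": [-6, 0.4, 0], "roll": 0}, {"grip": 9.4, "dp": [-12, 0.9, 0], "roll": 0}, {"grip": 9.4, "dp": [-18, 1.3, 0], "roll": 0}, {"grip": 9.4, "dp": [-24, 1.7, 0], "roll": 0}, {"grip": 9.4, "dp": [-30, 2.1, 0], "roll": 0}]}}

```text
time_s: 2.95
tool_pos: [0.3439, 0.3026, 0.3225]
eef_rot: [1.827, 2.556, 0.001]
contact_force: [2.1, 0.4, 0.2]
width: 1.001
grasp_force: 0.0
```

Emit:
{"op": "carry_out", "data": {"steps": [{"grip": 9.4, "dp": [-6, 0.4, 0], "roll": 0}, {"grip": 9.4, "dp": [-12, 0.9, 0], "roll": 0}, {"grip": 9.4, "dp": [-18, 1.3, 0], "roll": 0}, {"grip": 9.4, "dp": [-24, 1.7, 0], "roll": 0}, {"grip": 9.4, "dp": [-30, 2.1, 0], "roll": 0}]}}

```text
time_s: 3.58
tool_pos: [0.4596, 0.025, 0.3227]
eef_rot: [1.826, 2.556, 0.001]
contact_force: [1.7, 1.4, -0.6]
width: 1.0
grasp_force: 0.0
```

Emit:
{"op": "carry_out", "data": {"steps": [{"grip": 9.4, "dp": [-5, 0.4, 0], "roll": 10}, {"grip": 9.4, "dp": [-10, 0.8, 0], "roll": 20}, {"grip": 9.4, "dp": [-15, 1.2, 2], "roll": 30}, {"grip": 9.4, "dp": [-17.5, 1.4, 4], "roll": 40}, {"grip": 9.4, "dp": [-17.5, 1.4, 6], "roll": 50}]}}

```text
time_s: 4.2
tool_pos: [0.5284, -0.1366, 0.2616]
eef_rot: [2.742, 1.532, -0.002]
contact_force: [0.1, 0.3, -0.6]
width: 1.001
grasp_force: 0.0
```

```bash
python3 -c "
from h import *
go([.532,-.1325,.149],-42);print(read_state()['joint_positions'])"
```

```text
dp [ 0.56  0.08 11.26] yaw -31.6 roll 10.4 tcp [ 0.5284 -0.1366  0.2616] F [ 0.1  0.3 -0.6] t 4.2
[-0.54422887  0.28961046  0.90946165  1.73580925 -0.23961215  1.23382965
 -0.12675152]
```

Emit:
{"op": "carry_out", "data": {"steps": [{"grip": 9.4, "dp": [0.6, 0.1, 2], "roll": 5}, {"grip": 9.4, "dp": [0.6, 0.1, 5], "roll": 10.4}, {"grip": 9.4, "dp": [0.6, 0.1, 8], "roll": 10.4}, {"grip": 9.4, "dp": [0.6, 0.1, 11.2], "roll": 10.4}, {"grip": 9.4, "dp": [0.6, 0.1, 11.2], "roll": 10.4}]}}

```text
time_s: 4.82
tool_pos: [0.5313, -0.1296, 0.149]
eef_rot: [-2.864, -1.288, 0.005]
contact_force: [-0.2, -0.9, 0.1]
width: 1.002
grasp_force: 0.0
```

```bash
python3 - <<'E'
from h import *
go([.532,-.1325,.149],-42)
S=get_image("scene");T=get_image("top");o=[]
c=[.532,-.1325,.161]
for P,(u,v) in((S,(165,165)),(T,(245,160))):
    im=cv2.resize(P["frame"][v:v+80,u:u+80,::-1],(400,400),interpolation=cv2.INTER_CUBIC)
    for ring in cyl(np.array(c),np.radians(-94)):
        q=np.array([(proj(x,P)-(u,v)+.5)*5 for x in ring]).astype(int);cv2.polylines(im,[q],1,(255,0,0),1)
    o.append(im)
cv2.imwrite("pics/n.png",cv2.hconcat(o))
E
```

```text
dp [-0.17  0.25 -0.  ] yaw -41.6 roll 0.4 tcp [ 0.5313 -0.1296  0.149 ] F [-0.2 -0.9  0.1] t 4.83
```

View pics/n.png

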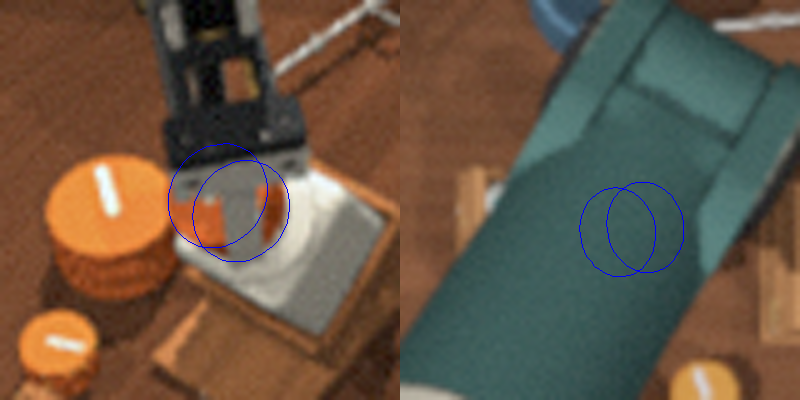

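The gripper straddles the cap: the near finger is at about (240,210) in the left crop, with orange on both sides of it. I'll correct 3 mm and close gently.

Emit:
{"op": "carry_out", "data": {"steps": [{"grip": 9.4, "dp": [-0.2, 0.3, 0], "roll": 0}, {"grip": 7.6, "dp": [-0.2, 0.3, 0], "roll": 0}, {"grip": 6.8, "dp": [-0.2, 0.3, 0], "roll": 0}, {"grip": 6.0, "dp": [-0.2, 0.3, 0], "roll": 0}, {"grip": 5.5, "dp": [-0.2, 0.3, 0], "roll": 0}], "grip_force": 8}}

```text
time_s: 5.55
tool_pos: [0.5337, -0.1336, 0.1506]
eef_rot: [2.866, 1.284, 0.001]
contact_force: [2.6, -2.4, 0.7]
width: 0.674
grasp_force: 7.5
```

Emit:
{"op": "carry_out", "data": {"steps": [{"grip": 5, "dp": [0, 0, 0], "roll": 0}, {"grip": 4, "dp": [0, 0, 0], "roll": 0}, {"grip": 4, "dp": [0, 0, 0], "roll": 0}], "grip_force": 8}}

```text
time_s: 5.92
tool_pos: [0.5336, -0.1336, 0.1506]
eef_rot: [2.867, 1.283, 0.001]
contact_force: [3.6, -2.9, 2.2]
width: 0.676
grasp_force: 7.7
```

```bash
python3 -c "
from h import *
go([.532,-.1325,.149],-42);print(read_state()['ft_torque'])"
```

```text
dp [-0.03 -0.19  0.16] yaw -41.8 roll 0.2 tcp [ 0.5336 -0.1336  0.1506] F [ 3.6 -2.9  2.2] t 5.92
[-1.09271901 -0.90349949  0.02190349]
```

Emit:
{"op": "carry_out", "data": {"steps": [{"grip": 3, "dp": [0, 0, 0], "roll": 0}, {"grip": 3, "dp": [0, 0, 0], "roll": 0}, {"grip": 3, "dp": [0.07, -0.05, 0.15], "roll": 0}, {"grip": 3, "dp": [0.13, -0.1, 0.3], "roll": 0}, {"grip": 3, "dp": [0.13, -0.1, 0.3], "roll": 0}], "grip_force": 50}}

```text
time_s: 6.55
tool_pos: [0.5337, -0.1322, 0.1479]
eef_rot: [2.867, 1.283, 0.001]
contact_force: [0.8, -5.0, 9.3]
width: 0.652
grasp_force: 48.7
```

Emit:
{"op": "carry_out", "data": {"steps": [{"grip": 3, "dp": [0.07, -0.05, 0.15], "roll": 0}, {"grip": 3, "dp": [0.13, -0.1, 0.3], "roll": 0}, {"grip": 3, "dp": [0.13, -0.1, 0.3], "roll": 0}], "grip_force": 50}}

```text
time_s: 6.92
tool_pos: [0.5337, -0.1308, 0.1451]
eef_rot: [2.867, 1.283, 0.001]
contact_force: [-2.1, -4.1, 13.7]
width: 0.657
grasp_force: 49.2
```

```bash
python3 -c "
from h import *
go([.532,-.1325,.149],-42);print(read_state()['ft_torque'])"
```

```text
dp [-0.24 -0.01 -0.39] yaw -41.8 roll 0.2 tcp [ 0.5337 -0.1308  0.1451] F [-2.1 -4.1 13.7] t 6.92
[-1.32655685  0.45535041 -0.02831135]
```

Emit:
{"op": "carry_out", "data": {"steps": [{"grip": 3, "dp": [0.05, -0.04, 0.12], "roll": 0}, {"grip": 3, "dp": [0.05, -0.04, 0.12], "roll": -6}, {"grip": 3, "dp": [0.05, -0.04, 0.12], "roll": -12}, {"grip": 3, "dp": [0.05, -0.04, 0.12], "roll": -18}, {"grip": 3, "dp": [0.05, -0.04, 0.12], "roll": -18}], "grip_force": 55}}

```text
time_s: 7.55
tool_pos: [0.5344, -0.1315, 0.1446]
eef_rot: [2.628, 1.715, 0.002]
contact_force: [0.7, -10.4, 18.4]
width: 0.654
grasp_force: 54.0
```

```bash
python3 -c "
from h import *
go([.532,-.1325,.149],-42);print(read_state()['ft_torque'])"
```

```text
dp [-0.18 -0.18 -0.44] yaw -23.8 roll 18.2 tcp [ 0.5344 -0.1315  0.1446] F [  0.7 -10.4  18.4] t 7.55
[-2.70502156 -0.27473982 -0.10176726]
```

Emit:
{"op": "carry_out", "data": {"steps": [{"grip": 3, "dp": [0, 0, 0], "roll": -7}, {"grip": 3, "dp": [0, 0, 0], "roll": -14}, {"grip": 3, "dp": [0, 0, 0], "roll": -21}, {"grip": 3, "dp": [0, 0, 0], "roll": -28}, {"grip": 3, "dp": [0, 0, 0], "roll": -28}], "grip_force": 55}}

```text
time_s: 8.18
tool_pos: [0.5331, -0.1263, 0.1428]
eef_rot: [-2.13, -2.303, -0.003]
contact_force: [-3.0, 14.5, 4.0]
width: 0.621
grasp_force: 54.2
```

```bash
python3 -c "
from h import *
go([.532,-.1325,.149],-42);print(read_state()['ft_torque'])"
```

```text
dp [-0.61 -0.16 -0.62] yaw 4.5 roll 46.5 tcp [ 0.5331 -0.1263  0.1428] F [-3.  14.5  4. ] t 8.18
[3.42804247 0.17759744 0.07999991]
```

```bash
python3 - <<'E'
from h import *
S=get_image("scene")
print([(np.round(d["pixel"],1),round(d["score"],2)) for d in tip_of("cap_mid",S)])
cv2.imwrite("pics/p.png",cv2.resize(S["frame"][165:245,160:260,::-1],(800,600),interpolation=cv2.INTER_CUBIC))
print(read_state()["contact_force"])
E
```

```text
[(array([208.4, 205.2]), 0.94), (array([178.8, 236.7]), 0.75), (array([185.9, 212.1]), 0.68)]
[-2.65501816 13.50034805  4.46803734]
```

View pics/p.png

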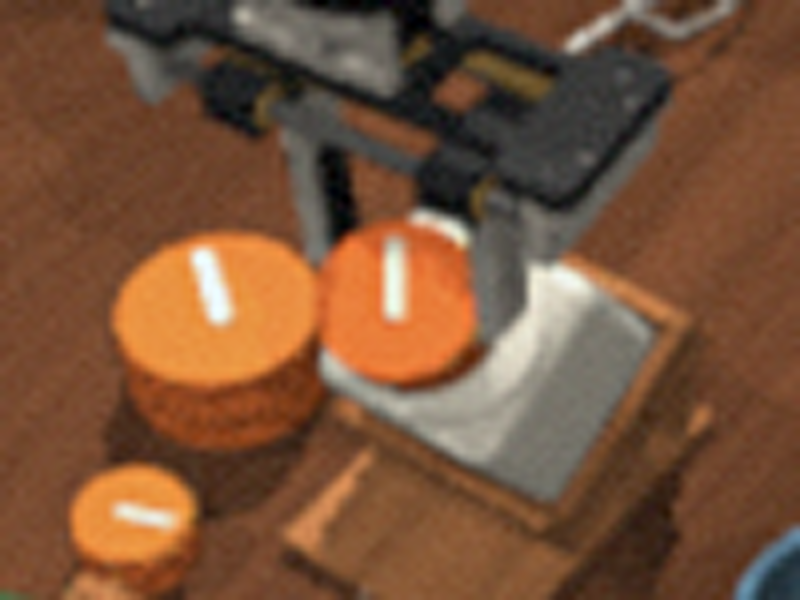

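The scene crop shows the cap still seated in the fingers at about (400,300), with its pointer turned roughly 40° from where it stood. The turning works, so I'll keep pressing and continue.

Emit:
{"op": "carry_out", "data": {"steps": [{"grip": 3, "dp": [0, 0, 0.15], "roll": 0}, {"grip": 3, "dp": [0, 0, 0.15], "roll": -6}, {"grip": 3, "dp": [0, 0, 0.15], "roll": -12}, {"grip": 3, "dp": [0, 0, 0.15], "roll": -18}], "grip_force": 55}}

```text
time_s: 8.78
tool_pos: [0.5329, -0.1243, 0.1424]
eef_rot: [-1.74, -2.608, -0.007]
contact_force: [-18.6, 27.7, 39.3]
width: 0.618
grasp_force: 55.3
```

```bash
python3 -c "
from h import *
go([.532,-.1325,.149],-42);print(read_state()['ft_torque'])"
```

```text
dp [-0.71 -0.4  -0.67] yaw 22.6 roll 64.6 tcp [ 0.5329 -0.1243  0.1424] F [-18.6  27.7  39.3] t 8.78
[ 6.73449988  4.06859878 -0.80524827]
```

Emit:
{"op": "carry_out", "data": {"steps": [{"grip": 3, "dp": [-0.05, 0, -0.12], "roll": 0}, {"grip": 3, "dp": [-0.1, 0, -0.2], "roll": 0}, {"grip": 3, "dp": [-0.1, 0, -0.2], "roll": 0}], "grip_force": 55}}

```text
time_s: 9.15
tool_pos: [0.5323, -0.1254, 0.1433]
eef_rot: [-1.743, -2.605, -0.005]
contact_force: [-13.8, 24.7, 19.3]
width: 0.617
grasp_force: 56.4
```

```bash
python3 - <<'E'
from h import *
go([.532,-.1325,.149],-42);print(read_state()['ft_torque'])
S=get_image("scene")
cv2.imwrite("pics/q.png",cv2.resize(S["frame"][165:245,160:260,::-1],(800,600),interpolation=cv2.INTER_CUBIC))
E
```

```text
dp [-0.65 -0.3  -0.57] yaw 22.4 roll 64.4 tcp [ 0.5323 -0.1254  0.1433] F [-13.8  24.7  19.3] t 9.15
[ 5.99493586  3.42293528 -0.04558568]
```

View pics/q.png

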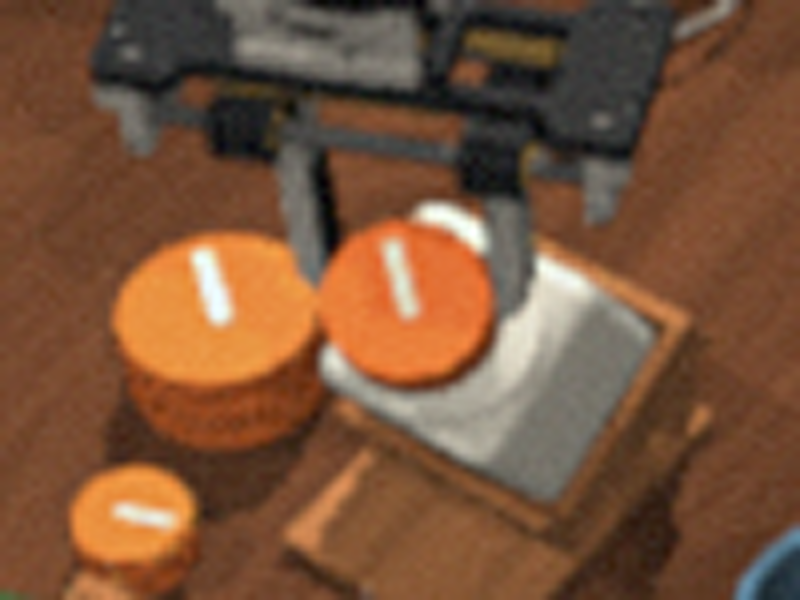

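```bash
python3 - <<'E'
from h import *
P=get_image("scene");l=np.radians(28);az=np.radians(-94)
a=np.array([np.sin(l)*np.cos(az),np.sin(l)*np.sin(az),np.cos(l)]);u=np.array([-np.sin(az),np.cos(az),0]);u=-u if u[0]<0 else u;v=np.cross(a,u);c=np.array([.532,-.1325,.161])+.017*a
J=np.array([(proj(c+.01*u,P)-proj(c,P)),(proj(c+.01*v,P)-proj(c,P))]).T
for n,d in(("start",(23,-38)),("mid",(2,-80)),("now",(-20,-78))):
    w=np.linalg.solve(J,d);print(n,np.degrees(np.arctan2(w[1],w[0])))
E
```

```text
start 92.77374974062052
mid 125.41155796697832
now 141.34256465754729
```

The pointer has turned about 49°, right at the free threshold, and some of the finger roll was lost to slip. I'll release, roll back, re-grip and turn further.

Emit:
{"op": "carry_out", "data": {"steps": [{"grip": 9.4, "dp": [0, 0, 0], "roll": 0}, {"grip": 9.4, "dp": [0, 0, 0], "roll": 0}, {"grip": 9.4, "dp": [0, 0, -0.5], "roll": 0}, {"grip": 9.4, "dp": [0, 0, -0.5], "roll": 10}, {"grip": 9.4, "dp": [0, 0, -0.5], "roll": 20}]}}

```text
time_s: 9.88
tool_pos: [0.5339, -0.1305, 0.149]
eef_rot: [2.184, 2.258, 0.0]
contact_force: [-0.3, 0.6, -0.2]
width: 1.002
grasp_force: 0.0
```

Emit:
{"op": "carry_out", "data": {"steps": [{"grip": 9.4, "dp": [0, 0, 0], "roll": 10}, {"grip": 9.4, "dp": [0, 0, 0], "roll": 20}, {"grip": 9.4, "dp": [0, 0, 0], "roll": 30}, {"grip": 9.4, "dp": [0, 0, 0], "roll": 36}, {"grip": 9.4, "dp": [0, 0, 0], "roll": 36}]}}

```text
time_s: 10.5
tool_pos: [0.534, -0.1303, 0.1488]
eef_rot: [2.77, 1.482, -0.0]
contact_force: [0.4, 0.2, 0.6]
width: 1.0
grasp_force: 0.0
```

```bash
python3 - <<'E'
from h import *
go([.532,-.1325,.15],-34)
S=get_image("scene")
cv2.imwrite("pics/r.png",cv2.resize(S["frame"][165:245,160:260,::-1],(800,600),interpolation=cv2.INTER_CUBIC))
for d in masks_of("cap",S):
    print(np.round(d["pixel"],1),d["region"].sum())
E
```

```text
dp [-0.29 -0.04 -0.12] yaw -33.7 roll 0.3 tcp [ 0.534  -0.1303  0.1488] F [0.4 0.2 0.6] t 10.5
[186.  211.5] 616
[177.5 237.4] 226
[206.7 209.3] 189
```

View pics/r.png

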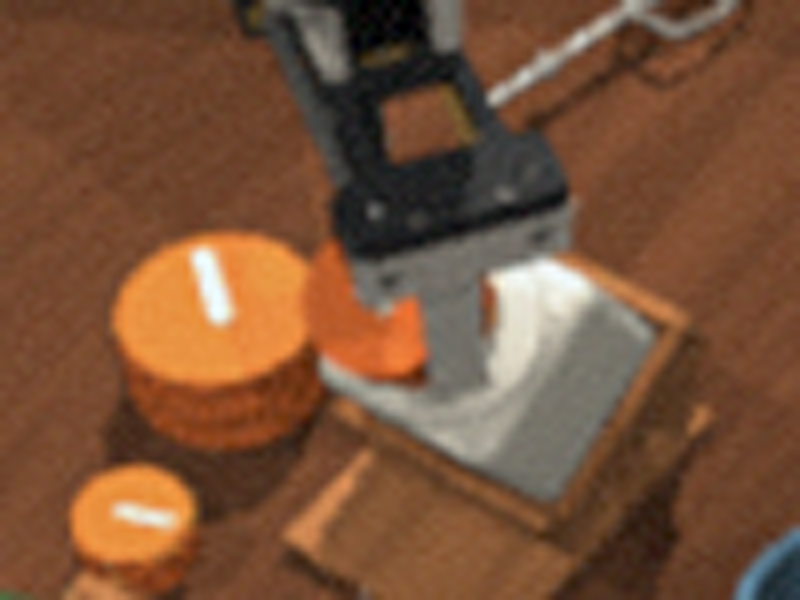

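The cap stands in the opened gripper with its left edge at about (305,300). I'll re-grip nearer to square and turn it another 35° or so.

Emit:
{"op": "carry_out", "data": {"steps": [{"grip": 9.4, "dp": [-0.2, 0, 0], "roll": -9}, {"grip": 7.5, "dp": [-0.2, 0, 0], "roll": -9}, {"grip": 6, "dp": [-0.2, 0, 0], "roll": -9}, {"grip": 4, "dp": [-0.2, 0, 0], "roll": -9}, {"grip": 3, "dp": [-0.2, 0, 0], "roll": -9}], "grip_force": 50}}

```text
time_s: 11.22
tool_pos: [0.5336, -0.1324, 0.1491]
eef_rot: [2.645, 1.692, 0.001]
contact_force: [4.0, -2.5, 2.1]
width: 0.651
grasp_force: 48.3
```

```bash
python3 - <<'E'
from h import *
go([.532,-.1325,.15],-34)
a=np.array([-.0327,-.4683,.8829])
s=read_state();M=R.from_rotvec(s["eef_rot"]).as_matrix();print("press 1cm dp",np.round(-M.T@a,2),s["width"]*94,s["grasp_force"],s["ft_torque"])
E
```

```text
dp [-0.08 -0.14 -0.09] yaw -24.8 roll 9.2 tcp [ 0.5336 -0.1324  0.1491] F [ 4.  -2.5  2.1] t 11.22
press 1cm dp [ 0.44 -0.17  0.88] 61.16480641671212 48.319544846744975 [-0.81468716 -1.07322977  0.03590366]
```

Press in steps and read the spring.

Emit:
{"op": "carry_out", "data": {"steps": [{"grip": 3, "dp": [0.13, -0.05, 0.26], "roll": 0}, {"grip": 3, "dp": [0.13, -0.05, 0.26], "roll": 0}], "grip_force": 55}}

```text
time_s: 11.48
tool_pos: [0.5337, -0.131, 0.1465]
eef_rot: [2.645, 1.692, 0.001]
contact_force: [4.1, -3.5, 5.3]
width: 0.643
grasp_force: 53.4
```

Emit:
{"op": "carry_out", "data": {"steps": [{"grip": 3, "dp": [0.18, -0.07, 0.35], "roll": 0}, {"grip": 3, "dp": [0.18, -0.07, 0.35], "roll": 0}], "grip_force": 55}}

```text
time_s: 11.72
tool_pos: [0.5338, -0.1293, 0.1432]
eef_rot: [2.645, 1.692, 0.001]
contact_force: [1.2, -3.9, 10.7]
width: 0.645
grasp_force: 53.6
```

Emit:
{"op": "carry_out", "data": {"steps": [{"grip": 3, "dp": [0, 0, 0], "roll": -6}, {"grip": 3, "dp": [0, 0, 0], "roll": -12}, {"grip": 3, "dp": [0, 0, 0], "roll": -18}, {"grip": 3, "dp": [0, 0, 0], "roll": -18}], "grip_force": 55}}

```text
time_s: 12.22
tool_pos: [0.5347, -0.1294, 0.1439]
eef_rot: [2.345, 2.086, 0.004]
contact_force: [4.6, -4.5, 13.7]
width: 0.647
grasp_force: 53.7
```

```bash
python3 - <<'E'
from h import *
go([.532,-.1325,.15],-34);print(read_state()["ft_torque"])
E
```

```text
dp [-0.34 -0.23 -0.61] yaw -6.7 roll 27.3 tcp [ 0.5347 -0.1294  0.1439] F [ 4.6 -4.5 13.7] t 12.22
[-0.94437118 -1.29017737  0.0196642 ]
```

Emit:
{"op": "carry_out", "data": {"steps": [{"grip": 3, "dp": [0, 0, 0], "roll": -5}, {"grip": 3, "dp": [0, 0, 0], "roll": -10}, {"grip": 3, "dp": [0, 0, 0], "roll": -14}, {"grip": 3, "dp": [0, 0, 0], "roll": -14}], "grip_force": 55}}

```text
time_s: 12.72
tool_pos: [0.5353, -0.1289, 0.1442]
eef_rot: [2.073, 2.355, 0.005]
contact_force: [6.3, -0.8, 16.6]
width: 0.645
grasp_force: 53.9
```

```bash
cat > ang.py <<'E'
from h import *
go([.532,-.1325,.15],-4);print(read_state()["ft_torque"])
P=get_image("scene");l=np.radians(28);az=np.radians(-94)
a=np.array([np.sin(l)*np.cos(az),np.sin(l)*np.sin(az),np.cos(l)]);u=np.array([-np.sin(az),np.cos(az),0]);u=-u if u[0]<0 else u;v=np.cross(a,u);c=np.array([.532,-.1325,.161])+.017*a
f=P["frame"].astype(int);y0,x0=int(proj(c,P)[1]),int(proj(c,P)[0])
w=f[y0-12:y0+13,x0-12:x0+13]
m=(w[...,2]>120)&(w[...,0]>150)
n,lab,st,ce=cv2.connectedComponentsWithStats(m.astype(np.uint8))
J=np.array([(proj(c+.01*u,P)-proj(c,P)),(proj(c+.01*v,P)-proj(c,P))]).T
for i in range(1,n):
    q=np.argwhere(lab==i)[:,::-1].astype(float)
    if len(q)<6: continue
    d=np.linalg.svd(q-q.mean(0))[2][0];z=np.linalg.solve(J,d)
    print(len(q),q.mean(0)+[x0-12,y0-12],"angle mod180",np.degrees(np.arctan2(z[1],z[0]))%180)
E
python3 ang.py
```

```text
dp [-0.31 -0.37 -0.58] yaw 7.3 roll 11.3 tcp [ 0.5353 -0.1289  0.1442] F [ 6.3 -0.8 16.6] t 12.72
[-0.32708833 -1.75986247  0.05265308]
18 [215.27777778 194.61111111] angle mod180 6.937968545768415
32 [207.84375 202.96875] angle mod180 173.3494527100088
17 [202.         213.70588235] angle mod180 3.8754593277859444
```

The cap has now turned about 80° (1.4 rad). Pulling it off along its axis.

Emit:
{"op": "carry_out", "data": {"steps": [{"grip": 3, "dp": [-0.23, -0.05, -0.44], "roll": 0}, {"grip": 3, "dp": [-0.46, -0.09, -0.88], "roll": 0}, {"grip": 3, "dp": [-0.92, -0.18, -1.77], "roll": 0}, {"grip": 3, "dp": [-1.38, -0.27, -2.65], "roll": 0}, {"grip": 3, "dp": [-1.84, -0.36, -3.53], "roll": 0}], "grip_force": 55}}

```text
time_s: 13.4
tool_pos: [0.5314, -0.1471, 0.1779]
eef_rot: [-2.076, -2.357, 0.001]
contact_force: [-0.3, -0.3, -1.1]
width: 0.644
grasp_force: 53.5
```

```bash
python3 - <<'E'
from h import *
go([.532,-.1325,.15],-4)
S=get_image("scene");T=get_image("top")
for n in("cap_mid","neck"):print(n,[(np.round(d["pixel"],1),round(d["score"],2)) for d in tip_of(n,S)])
for d in masks_of("cap",S):print(np.round(d["pixel"],1),d["region"].sum())
print(proj([.532,-.1325,.161],S),proj([.532,-.155,.2],S))
E
```

```text
dp [1.44 0.24 2.79] yaw 7.2 roll 11.2 tcp [ 0.5314 -0.1471  0.1779] F [-0.3 -0.3 -1.1] t 13.4
cap_mid [(array([186.9, 211.1]), 0.96), (array([204.9, 201.9]), 0.78), (array([176.4, 236.4]), 0.75), (array([330.2, 170.6]), 0.52)]
neck [(array([211.2, 204.7]), 0.56), (array([277.9, 121.8]), 0.56)]
[205.7 201.9] 395
[184.7 213.7] 516
[177.5 237.7] 186
[210.38030028 205.15985454] [203.98472519 201.64941461]
```

The cap is off: it follows the hand, at (205,202) in the scene picture. Moving it over the flap.

Emit:
{"op": "carry_out", "data": {"steps": [{"grip": 3, "dp": [-0.5, 0, -5], "roll": 0}, {"grip": 3, "dp": [0, 0, -9], "roll": 0}, {"grip": 3, "dp": [5, 1.5, -12.2], "roll": 0}, {"grip": 3, "dp": [10, 3.2, -12.2], "roll": 0}, {"grip": 3, "dp": [15, 4.8, -12.2], "roll": 0}], "grip_force": 40}}

```text
time_s: 14.28
tool_pos: [0.5605, 0.0094, 0.2998]
eef_rot: [-2.077, -2.357, -0.0]
contact_force: [0.4, 0.7, 0.6]
width: 0.644
grasp_force: 38.9
```

Emit:
{"op": "carry_out", "data": {"steps": [{"grip": 3, "dp": [6, 2, 0], "roll": 0}, {"grip": 3, "dp": [12, 4, 0], "roll": 2}, {"grip": 3, "dp": [18, 6, 0], "roll": 4}, {"grip": 3, "dp": [24, 8, 0], "roll": 6}, {"grip": 3, "dp": [28.3, 9.2, 0], "roll": 7}], "grip_force": 40}}

```text
time_s: 14.9
tool_pos: [0.6156, 0.3028, 0.2987]
eef_rot: [-2.215, -2.227, 0.002]
contact_force: [0.5, -0.7, -0.2]
width: 0.647
grasp_force: 38.9
```

```bash
python3 - <<'E'
from h import *
go([.616,.300,.213],0)
S=get_image("scene");T=get_image("top")
for n in("cap_mid","flap_seat","flap_bar"):
  for l,P in(("S",S),("T",T)):print(n,l,[(np.round(d["pixel"],1),round(d["score"],2)) for d in tip_of(n,P)])
s=read_state();t=s["tool_pos"]
for l,P in(("S",S),("T",T)):print("pred mid",proj(t+[0,0,.0145],P),"seat",proj([.616,.3,.197],P),"bar",proj([.51,.3,.194],P))
E
```

```text
dp [-0.28  0.05  8.57] yaw 0.3 roll 0.3 tcp [0.6156 0.3028 0.2987] F [ 0.5 -0.7 -0.2] t 14.9
cap_mid S [(array([315.8,  94.8]), 0.69), (array([190.2, 209.6]), 0.63), (array([174.8, 238.4]), 0.48), (array([278.9, 122.4]), 0.37)]
cap_mid T [(array([276.5, 247.2]), 0.69), (array([148.6, 167.5]), 0.54), (array([306.2, 236.1]), 0.46)]
flap_seat S [(array([310.7, 122.5]), 0.92)]
flap_seat T [(array([163.5, 177.3]), 0.62), (array([394.8, 214.1]), 0.2)]
flap_bar S [(array([282.2, 115.5]), 0.8), (array([316.1,  99.7]), 0.26)]
flap_bar T [(array([154.8, 208. ]), 0.6), (array([162.1, 179.3]), 0.28)]
pred mid [315.00254587  94.82016085] seat [310.47404106 124.71058082] bar [282.93653779 114.33818816]
pred mid [151.65179843 167.81190687] seat [159.80463243 176.50052213] bar [158.20215409 208.63350537]
```

Emit:
{"op": "carry_out", "data": {"steps": [{"grip": 3, "dp": [-0.4, 0, 3], "roll": 0}, {"grip": 3, "dp": [-0.4, 0, 5.5], "roll": 0}, {"grip": 3, "dp": [-0.4, 0, 7.5], "roll": 0}, {"grip": 3, "dp": [-0.4, 0, 7.8], "roll": 0}], "grip_force": 25}}

```text
time_s: 15.8
tool_pos: [0.6157, 0.2954, 0.2209]
eef_rot: [-2.217, -2.225, 0.002]
contact_force: [0.3, 0.7, -0.1]
width: 0.645
grasp_force: 24.3
```

Emit:
{"op": "carry_out", "data": {"steps": [{"grip": 3, "dp": [0, 0, 0.3], "roll": 0}, {"grip": 3, "dp": [0, 0, 0.5], "roll": 0}], "grip_force": 12}}

```text
time_s: 16.05
tool_pos: [0.6165, 0.2959, 0.2175]
eef_rot: [2.217, 2.226, 0.002]
contact_force: [0.3, -0.1, -0.5]
width: 0.655
grasp_force: 11.6
```

Emit:
{"op": "carry_out", "data": {"steps": [{"grip": 3, "dp": [0, 0, 0.2], "roll": 0}, {"grip": 3, "dp": [0, 0, 0.4], "roll": 0}], "grip_force": 6}}

```text
time_s: 16.3
tool_pos: [0.6162, 0.2959, 0.213]
eef_rot: [2.217, 2.226, 0.0]
contact_force: [0.1, 0.2, -0.6]
width: 0.66
grasp_force: 5.8
```

Emit:
{"op": "carry_out", "data": {"steps": [{"grip": 3, "dp": [0, 0, 0.2], "roll": 0}, {"grip": 3, "dp": [0, 0, 0.4], "roll": 0}], "grip_force": 5}}

```text
time_s: 16.55
tool_pos: [0.6161, 0.2959, 0.2088]
eef_rot: [2.217, 2.226, -0.0]
contact_force: [0.3, 0.3, -0.3]
width: 0.663
grasp_force: 4.8
```

Emit:
{"op": "carry_out", "data": {"steps": [{"grip": 3, "dp": [0, 0, 0.2], "roll": 0}, {"grip": 3, "dp": [0, 0, 0.3], "roll": 0}], "grip_force": 5}}

```text
time_s: 16.8
tool_pos: [0.6163, 0.2965, 0.2063]
eef_rot: [-2.216, -2.227, -0.002]
contact_force: [0.9, 3.3, 5.7]
width: 0.658
grasp_force: 5.2
```

```bash
python3 - <<'E'
from h import *
go([.616,.298,.2],0)
S=get_image("scene");T=get_image("top")
for l,P in(("S",S),("T",T)):
  print(l,[(np.round(d["pixel"],1),round(d["score"],2)) for d in tip_of("cap_mid",P)][:3])
t=read_state()["tool_pos"]
for dz in(.0145,.005):print(proj(t+[0,0,dz],S),proj(t+[0,0,dz],T))
E
```

```text
dp [ 0.15 -0.03  0.63] yaw 0.3 roll 0.3 tcp [0.6163 0.2965 0.2063] F [0.9 3.3 5.7] t 16.8
S [(array([186.1, 208.9]), 0.97), (array([312.5, 118.9]), 0.59), (array([174., 238.]), 0.54)]
T [(array([209.1, 242.3]), 0.55)]
[310.90657271 119.60686238] [159.33041911 174.80318781]
[310.55167851 121.9160906 ] [159.97773199 175.45966568]
```

Emit:
{"op": "carry_out", "data": {"steps": [{"grip": 3, "dp": [0, 0, 0.15], "roll": 0}, {"grip": 3, "dp": [0, 0, 0.3], "roll": 0}, {"grip": 3, "dp": [0, 0, 0.3], "roll": 0}], "grip_force": 3}}

```text
time_s: 17.38
tool_pos: [0.616, 0.2955, 0.2024]
eef_rot: [2.217, 2.226, -0.001]
contact_force: [0.5, 0.1, -0.2]
width: 0.664
grasp_force: 2.9
```

Emit:
{"op": "carry_out", "data": {"steps": [{"grip": 6.4, "dp": [0, 0, 0], "roll": 0}, {"grip": 6.8, "dp": [0, 0, 0], "roll": 0}, {"grip": 7.5, "dp": [0, 0, 0], "roll": 0}, {"grip": 8.5, "dp": [0, 0, -0.2], "roll": 0}, {"grip": 8.5, "dp": [0, 0, -1.5], "roll": 0}]}}

```text
time_s: 18.0
tool_pos: [0.6158, 0.2957, 0.2178]
eef_rot: [-2.217, -2.226, 0.002]
contact_force: [0.1, 1.0, -0.5]
width: 0.901
grasp_force: 0.0
```

Emit:
{"op": "carry_out", "data": {"steps": [{"grip": 8.5, "dp": [0, 0, -3], "roll": 0}, {"grip": 8.5, "dp": [0, 0, -7], "roll": 0}, {"grip": 8.5, "dp": [0, -5, -10], "roll": 0}, {"grip": 8.5, "dp": [0, -10, -12], "roll": 0}, {"grip": 8.5, "dp": [0, -12, -12], "roll": 0}]}}

```text
time_s: 18.62
tool_pos: [0.4947, 0.2958, 0.3408]
eef_rot: [-2.215, -2.227, -0.006]
contact_force: [0.6, 0.1, -0.9]
width: 0.907
grasp_force: 0.0
```

```bash
cat > chk.py <<'E'
from h import *
go([.51,.300,.186],0)
S=get_image("scene");T=get_image("top");W={}
for n in("cap_mid","cap","flap_seat","flap_bar"):
  for l,P in(("S",S),("T",T)):
    r=tip_of(n,P);print(n,l,[(np.round(d["pixel"],1).tolist(),round(d["score"],2)) for d in r]);W[n,l]=r
for l,P in(("S",S),("T",T)):
  for d in masks_of("cap",P):print(l,np.round(d["pixel"],1),d["region"].sum(),round(d["score"],2))
  print(l,"cap flat at seat:",proj([.616,.298,.214],P),"bar",proj([.51,.3,.194],P))
E
python3 chk.py
```

```text
dp [ 0.36  1.49 15.48] yaw 0.3 roll 0.3 tcp [0.4947 0.2958 0.3408] F [ 0.6  0.1 -0.9] t 18.62
cap_mid S [([310.4, 122.6], 0.6), ([175.4, 237.8], 0.6), ([188.2, 210.1], 0.56)]
cap_mid T [([275.7, 246.3], 0.9), ([157.1, 173.8], 0.62), ([303.7, 235.1], 0.49), ([268.8, 211.3], 0.44)]
cap S [([313.8, 127.2], 0.84), ([179.3, 240.0], 0.71)]
cap T [([157.7, 177.1], 0.83), ([279.3, 248.8], 0.65), ([302.3, 238.4], 0.58)]
flap_seat S [([312.4, 126.0], 0.95)]
flap_seat T [([160.8, 179.3], 0.97), ([290.9, 202.8], 0.35)]
flap_bar S [([282.5, 116.5], 0.89)]
flap_bar T [([155.9, 207.9], 0.93)]
S [187.8 212.6] 630 0.89
S [313.1 123.7] 343 0.85
S [173.7 237.9] 229 0.51
S cap flat at seat: [310.81690325 120.9532268 ] bar [282.93653779 114.33818816]
T [279.4 247.2] 455 0.88
T [158.8 178.5] 323 0.67
T [302.2 238.1] 105 0.49
T cap flat at seat: [159.26657519 175.35280813] bar [158.20215409 208.63350537]
```

```bash
python3 - <<'E'
from h import *
from scipy.optimize import minimize
S=get_image("scene");T=get_image("top")
for n,s,t in[("bar",(282.7,115.7),(155.8,207.6)),("seat",(311.4,124.4),(161.9,178.1)),("capmid",(310.4,122.6),(157.1,173.8)),("cap",(313.8,127.2),(157.7,177.1))]:
    X,e=tri([(S,s),(T,t)]);print(n,np.round(X,4),e)
ms=[min(masks_of("cap",P),key=lambda d:np.hypot(*(np.array(d["pixel"])-px)))["region"] for P,px in((S,(313,123.7)),(T,(158.8,178.5)))]
def fit(p,lean,az):
    s=0
    for P,m in zip((S,T),ms):
        pts=np.array([proj(q,P) for q in np.vstack(cyl(p,az,lean))]);im=np.zeros((1536,2048),np.uint8)
        cv2.fillConvexPoly(im,cv2.convexHull(((pts+.5)*64).astype(np.int32)),1,shift=4)
        s+=np.abs(cv2.resize(im.astype(np.float32),(512,384),interpolation=cv2.INTER_AREA)-m).sum()/m.sum()
    return s
c0=np.array([.616,.298,.214])
for lean,az in((0.001,0),(.49,-1.6),(.49,1.57)):
    r=minimize(fit,c0,args=(lean,az),method="Nelder-Mead",options=dict(initial_simplex=np.vstack([c0]+[c0+.008*e for e in np.eye(3)])));print(lean,az,np.round(r.x,4),r.fun)
E
```

```text
bar [0.5109 0.3068 0.1857] [array([ 1.3, -0.3]), array([0.9, 1.1])]
seat [0.6151 0.296  0.1989] [array([-1.7,  0.4]), array([-1. , -1.4])]
capmid [0.6184 0.3037 0.2062] [array([ 1.6, -0.4]), array([1. , 1.3])]
cap [0.6206 0.3132 0.1786] [array([-0.9,  0.2]), array([-0.6, -0.8])]
0.001 0 [0.6138 0.299  0.208 ] 0.28402859863409513
0.49 -1.6 [0.6144 0.2994 0.2087] 0.38127955082742315
0.49 1.57 [0.6154 0.2971 0.2128] 0.4981653861308116
```

The cap stands flat at (0.614, 0.299). Now for the bar: descend with the fingers straddling it.

Emit:
{"op": "carry_out", "data": {"steps": [{"grip": 3.8, "dp": [0.4, 1.6, 3], "roll": 0}, {"grip": 3.8, "dp": [0.4, 1.6, 7], "roll": 0}, {"grip": 3.8, "dp": [0.4, 1.6, 11], "roll": 0}, {"grip": 3.8, "dp": [0.4, 1.6, 12.5], "roll": 0}, {"grip": 3.8, "dp": [0.4, 1.6, 12.5], "roll": 0}]}}

```text
time_s: 20.05
tool_pos: [0.5121, 0.2994, 0.2129]
eef_rot: [2.217, 2.226, -0.001]
contact_force: [-0.1, -0.1, 1.1]
width: 0.422
grasp_force: 0.0
```

```bash
python3 - <<'E'
from h import *
go([.511,.300,.180],0);print(read_state()["width"]*94)
E
```

```text
dp [ 0.06 -0.11  3.29] yaw 0.2 roll 0.2 tcp [0.5121 0.2994 0.2129] F [-0.1 -0.1  1.1] t 20.05
39.697391661082065
```

Emit:
{"op": "carry_out", "data": {"steps": [{"grip": 3.8, "dp": [0, -0.1, 1], "roll": 0}, {"grip": 3.8, "dp": [0, -0.1, 2], "roll": 0}, {"grip": 3.8, "dp": [0, -0.1, 2.6], "roll": 0}, {"grip": 3.8, "dp": [0, -0.1, 3.2], "roll": 0}, {"grip": 3.8, "dp": [0, -0.1, 3.2], "roll": 0}]}}

```text
time_s: 20.68
tool_pos: [0.511, 0.2993, 0.1805]
eef_rot: [2.217, 2.226, -0.001]
contact_force: [0.3, 0.6, -0.1]
width: 0.4
grasp_force: 0.0
```

Emit:
{"op": "carry_out", "data": {"steps": [{"grip": 2.8, "dp": [0, 0, 0], "roll": 0}, {"grip": 2, "dp": [0, 0, 0], "roll": 0}, {"grip": 1, "dp": [0, 0, 0], "roll": 0}, {"grip": 0.5, "dp": [0, 0, 0], "roll": 0}, {"grip": 0.5, "dp": [0, 0, 0], "roll": 0}], "grip_force": 8}}

```text
time_s: 21.3
tool_pos: [0.5111, 0.2994, 0.1809]
eef_rot: [2.217, 2.226, -0.0]
contact_force: [-0.5, 0.3, -0.1]
width: 0.056
grasp_force: 0.0
```

```bash
python3 - <<'E'
from h import *
go([.511,.300,.180],0);print(read_state()["width"]*94)
E
```

```text
dp [ 0.06 -0.01  0.09] yaw 0.2 roll 0.2 tcp [0.5111 0.2994 0.1809] F [-0.5  0.3 -0.1] t 21.3
5.241142687361373
```

Emit:
{"op": "carry_out", "data": {"steps": [{"grip": 3.8, "dp": [0, 0, 0], "roll": 0}, {"grip": 3.8, "dp": [0, 0, 0], "roll": 0}, {"grip": 3.8, "dp": [0, 0, 0], "roll": 0}, {"grip": 3.8, "dp": [0, 0, 0.5], "roll": 0}, {"grip": 3.8, "dp": [0, 0, 1], "roll": 0}]}}

```text
time_s: 21.92
tool_pos: [0.511, 0.2994, 0.1704]
eef_rot: [2.217, 2.226, -0.0]
contact_force: [1.1, -0.2, 0.2]
width: 0.404
grasp_force: 0.0
```

Emit:
{"op": "carry_out", "data": {"steps": [{"grip": 2.8, "dp": [0, 0, 0.2], "roll": 0}, {"grip": 2, "dp": [0, 0, 0.2], "roll": 0}, {"grip": 1, "dp": [0, 0, 0.2], "roll": 0}, {"grip": 0.5, "dp": [0, 0, 0.2], "roll": 0}, {"grip": 0.5, "dp": [0, 0, 0.2], "roll": 0}], "grip_force": 8}}

```text
time_s: 22.55
tool_pos: [0.5085, 0.2994, 0.1682]
eef_rot: [-2.214, -2.225, 0.007]
contact_force: [-15.7, -1.1, 4.9]
width: 0.217
grasp_force: 8.0
```

```bash
python3 chk.py; python3 - <<'E'
from h import *
print(read_state()["width"]*94)
E
```

```text
dp [ 0.06  0.14 -1.78] yaw 0.3 roll 0.3 tcp [0.5085 0.2994 0.1682] F [-15.7  -1.1   4.9] t 22.55
cap_mid S [([311.7, 120.6], 0.69), ([177.2, 239.6], 0.67), ([187.8, 212.2], 0.57)]
cap_mid T [([159.9, 173.7], 0.67), ([306.5, 235.0], 0.65), ([279.1, 246.4], 0.57), ([168.7, 157.0], 0.28)]
cap S [([189.5, 215.4], 0.85), ([175.9, 241.8], 0.67), ([312.5, 128.2], 0.52)]
cap T [([159.0, 177.4], 0.78), ([280.1, 248.8], 0.56), ([302.9, 239.5], 0.5)]
flap_seat S [([283.0, 114.8], 0.62), ([311.9, 125.3], 0.6)]
flap_seat T [([158.6, 176.5], 0.71)]
flap_bar S [([281.7, 114.8], 0.81)]
flap_bar T [([156.7, 209.8], 0.61)]
S [187.2 211.7] 676 0.8
S [175.6 238.5] 176 0.58
S cap flat at seat: [310.81690325 120.9532268 ] bar [282.93653779 114.33818816]
T [159.6 172.1] 169 0.66
T [278.5 248.5] 446 0.66
T [301.5 238.6] 142 0.55
T [278.6 209.9] 850 0.47
T cap flat at seat: [159.26657519 175.35280813] bar [158.20215409 208.63350537]
20.3085952137826
```

Emit:
{"op": "carry_out", "data": {"steps": [{"grip": 3.8, "dp": [0, 0, 0], "roll": 0}, {"grip": 3.8, "dp": [0, 0, 0], "roll": 0}, {"grip": 3.8, "dp": [0, -0.8, 0], "roll": 0}, {"grip": 3.8, "dp": [0, -0.8, 0.4], "roll": 0}, {"grip": 3.8, "dp": [0, -0.8, 0.8], "roll": 0}]}}

```text
time_s: 23.78
tool_pos: [0.503, 0.2994, 0.1606]
eef_rot: [2.216, 2.226, 0.0]
contact_force: [0.3, -1.0, 0.3]
width: 0.403
grasp_force: 0.0
```

Emit:
{"op": "carry_out", "data": {"steps": [{"grip": 3.2, "dp": [0, 0, 0], "roll": 0}, {"grip": 2.6, "dp": [0, 0, 0], "roll": 0}, {"grip": 2, "dp": [0, 0, 0], "roll": 0}, {"grip": 1.6, "dp": [0, 0, 0], "roll": 0}, {"grip": 1.6, "dp": [0, 0, 0], "roll": 0}], "grip_force": 5}}

```text
time_s: 24.4
tool_pos: [0.5031, 0.2994, 0.1609]
eef_rot: [2.217, 2.226, 0.0]
contact_force: [-0.3, 0.7, -0.1]
width: 0.168
grasp_force: 0.0
```

```bash
python3 - <<'E'
from h import *
go([.503,.300,.160],0);print(read_state()["width"]*94,read_state()["grasp_force"])
E
```

```text
dp [ 0.06 -0.01  0.09] yaw 0.2 roll 0.2 tcp [0.5031 0.2994 0.1609] F [-0.3  0.7 -0.1] t 24.4
15.833847668615485 0.0
```

Emit:
{"op": "carry_out", "data": {"steps": [{"grip": 1.3, "dp": [0, 0, 0], "roll": 0}, {"grip": 1.0, "dp": [0, 0, 0], "roll": 0}, {"grip": 0.6, "dp": [0, 0, 0], "roll": 0}, {"grip": 0.6, "dp": [0, 0, 0], "roll": 0}], "grip_force": 8}}

```text
time_s: 24.9
tool_pos: [0.5041, 0.2994, 0.1612]
eef_rot: [2.217, 2.225, 0.003]
contact_force: [5.7, 1.3, -1.6]
width: 0.128
grasp_force: 8.0
```

```bash
python3 - <<'E'
from h import *
go([.503,.300,.160],0);print(read_state()["width"]*94,read_state()["grasp_force"])
E
```

```text
dp [ 0.06 -0.11  0.12] yaw 0.2 roll 0.2 tcp [0.5041 0.2994 0.1612] F [ 5.7  1.3 -1.6] t 24.9
11.990776385215428 7.998470664024353
```

The bar is gripped at a width of 12.0 mm. To keep the gripper's body clear of the cap when tipping, I'll re-pinch nearer the fingertips.

Emit:
{"op": "carry_out", "data": {"steps": [{"grip": 2.4, "dp": [0, 0.15, 0], "roll": 0}, {"grip": 2.4, "dp": [0, 0.15, -0.3], "roll": 0}, {"grip": 2.4, "dp": [0, 0.15, -0.6], "roll": 0}, {"grip": 1.5, "dp": [0, 0.15, -0.6], "roll": 0}, {"grip": 0.5, "dp": [0, 0.15, -0.6], "roll": 0}], "grip_force": 8}}

```text
time_s: 25.52
tool_pos: [0.504, 0.2995, 0.1668]
eef_rot: [-2.216, -2.226, 0.001]
contact_force: [-3.6, -1.0, 5.0]
width: 0.121
grasp_force: 8.0
```

Emit:
{"op": "carry_out", "data": {"steps": [{"grip": 0.5, "dp": [0, 0, 0], "roll": 0}, {"grip": 0.5, "dp": [0, 0, 0], "roll": 0}], "grip_force": 8}}

```text
time_s: 25.78
tool_pos: [0.5041, 0.2994, 0.1668]
eef_rot: [-2.216, -2.226, 0.001]
contact_force: [-5.8, -0.9, 5.3]
width: 0.123
grasp_force: 8.0
```

```bash
python3 - <<'E'
from h import *
go([.504,.300,.167],0);print(read_state()["width"]*94,read_state()["grasp_force"])
E
```

```text
dp [ 0.06 -0.01 -0.02] yaw 0.3 roll 0.3 tcp [0.5041 0.2994 0.1668] F [-5.8 -0.9  5.3] t 25.77
11.529994482709274 8.000247403979301
```

Emit:
{"op": "carry_out", "data": {"steps": [{"grip": 3.8, "dp": [0, 0, 0], "roll": 0}, {"grip": 3.8, "dp": [0, 0, 0], "roll": 0}, {"grip": 3.8, "dp": [0, 0, -2], "roll": 0}, {"grip": 3.8, "dp": [0, 0, -5], "roll": 0}, {"grip": 3.8, "dp": [0, 0, -6], "roll": 0}]}}

```text
time_s: 26.4
tool_pos: [0.5053, 0.2996, 0.2283]
eef_rot: [2.217, 2.226, 0.003]
contact_force: [-0.2, 1.2, -0.1]
width: 0.405
grasp_force: 0.0
```

```bash
python3 - <<'E'
from h import *
b=cv2.imread("pics/b.png")[...,::-1].astype(int)
T=get_image("top")
bri=b.min(2)
print("rows 203-214, cols 134-184 min channel")
for r in range(196,215):print(r," ".join("%3d"%v for v in bri[r,134:186]))
for y in(.248,.352,.222,.378):print(y,proj([.5045,y,.175],T),proj([.5465,y,.18],T),proj([.6605,y,.185],T))
E
```

```text
rows 203-214, cols 134-184 min channel
196 110 134 152 181 201 205 205 201 192 183 197 203 205 206 205 204 205 207 208 211 210 211 210 211 211 211 210 211 210 209 210 210 210 210 210 211 210 210 209 198 192 188 201 210 211 210 212 210 204 162  86  57
197  94 123 130 143 165 175 178 191 193 175 168 171 173 173 173 174 175 177 185 189 189 190 190 190 189 189 190 189 186 188 187 189 189 187 189 188 186 188 188 190 191 175 179 185 187 188 188 187 182 137  78  62
198  57  62  66  69  79  82 104 178 191 163 111  87  86  84  84  83  85  84  91  95  98  95  95  95  98  97  96  99  98  95  94  95  97  96  97  93  94  91 105 168 189 167 120  97 105 111 111 112 112  95  71  62
199  48  41  47  43  46  47  86 173 190 159  99  56  42  49  46  52  45  47  51  52  56  54  56  52  58  55  57  55  59  55  61  58  56  55  58  52  59  56  87 175 192 164 103  60  53  61  61  65  64  66  62  59
200  48  44  49  45  46  46  84 166 181 152  96  51  43  45  50  44  42  42  47  48  47  48  51  51  44  49  50  53  52  54  51  49  55  49  52  49  50  52  86 173 192 163 104  59  52  55  55  51  53  57  57  61
2
[... 2624 characters left out ...]
63  66  66  64  67  68  65  67  64  67  62  68  68  71  79  79  84  83  78  80  80  76  66  62  60  63  61  61  62  61  62  62  60
214  48  42  33  36  40  43  46  51  43  48  48  47  51  57  54  54  53  51  56  55  56  55  56  55  57  54  52  56  52  51  56  54  58  59  59  61  60  61  59  58  60  58  59  61  63  60  62  60  62  62  57  60
0.248 [175.23678658 211.3778142 ] [175.57871096 198.5066163 ] [176.96952251 164.45493304]
0.352 [143.57469392 210.90812801] [143.97568877 198.04098902] [145.71084547 164.00270899]
0.222 [183.15476068 211.4952721 ] [183.4819083 198.6230591] [184.7865806  164.56802362]
0.378 [135.66162079 210.7907428 ] [136.07737412 197.92461816] [137.89856417 163.88968752]
```

The top image shows the bar at row 210 with side struts at columns 142 and 174, so the bar spans y from about 0.26 to 0.35. I'll pinch near its +y end, slanted 28°, so the gripper's body stays beside the cap.

Emit:
{"op": "carry_out", "data": {"steps": [{"grip": 3.4, "dp": [1.3, -0.1, 0], "roll": -10}, {"grip": 3.4, "dp": [2.6, -0.1, 0], "roll": -20}, {"grip": 3.4, "dp": [2.6, -0.1, 0], "roll": -28}, {"grip": 3.4, "dp": [2.6, -0.1, 2], "roll": -28}, {"grip": 3.4, "dp": [2.6, -0.1, 3], "roll": -28}]}}

```text
time_s: 27.08
tool_pos: [0.5029, 0.325, 0.1951]
eef_rot: [-1.612, -2.696, 0.003]
contact_force: [0.2, -0.0, 0.1]
width: 0.361
grasp_force: 0.0
```

Emit:
{"op": "carry_out", "data": {"steps": [{"grip": 3.4, "dp": [0, 0, 1], "roll": 0}, {"grip": 3.4, "dp": [0, 0, 2], "roll": 0}, {"grip": 3.4, "dp": [0, 0, 3], "roll": 0}, {"grip": 3.4, "dp": [0, 0, 3.8], "roll": 0}, {"grip": 3.4, "dp": [0, 0, 3.8], "roll": 0}]}}

```text
time_s: 27.7
tool_pos: [0.5049, 0.3227, 0.1585]
eef_rot: [1.615, 2.692, -0.002]
contact_force: [6.1, -11.1, -1.8]
width: 0.362
grasp_force: 5.7
```

```bash
python3 - <<'E'
from h import *
go([.5045,.326,.160],28);print(read_state()["width"]*94,read_state()["grasp_force"])
E
```

```text
dp [ 0.31  0.12 -0.15] yaw 28.1 roll 0.1 tcp [0.5049 0.3227 0.1585] F [  6.1 -11.1  -1.8] t 27.7
33.998381542735196 5.6571900844573975
```

Emit:
{"op": "carry_out", "data": {"steps": [{"grip": 3.4, "dp": [-0.5, -0.27, 0], "roll": 0}, {"grip": 3.0, "dp": [-0.5, -0.27, 0], "roll": 0}]}}

```text
time_s: 27.95
tool_pos: [0.5034, 0.3195, 0.1588]
eef_rot: [-1.613, -2.696, -0.0]
contact_force: [-0.2, 0.2, 0.4]
width: 0.322
grasp_force: 0.0
```

Emit:
{"op": "carry_out", "data": {"steps": [{"grip": 2.6, "dp": [0, 0, 0], "roll": 0}, {"grip": 2.2, "dp": [0, 0, 0], "roll": 0}, {"grip": 1.5, "dp": [0, 0, 0], "roll": 0}, {"grip": 0.8, "dp": [0, 0, 0], "roll": 0}, {"grip": 0.8, "dp": [0, 0, 0], "roll": 0}], "grip_force": 12}}

```text
time_s: 28.58
tool_pos: [0.504, 0.3201, 0.1591]
eef_rot: [1.612, 2.696, 0.002]
contact_force: [4.1, 3.2, -0.8]
width: 0.207
grasp_force: 10.4
```

```bash
python3 - <<'E'
from h import *
go([.5045,.32,.160],28);print(read_state()["width"]*94,read_state()["grasp_force"],read_state()["ft_torque"])
E
```

```text
dp [-0.03  0.04 -0.09] yaw 28.2 roll 0.2 tcp [0.504  0.3201 0.1591] F [ 4.1  3.2 -0.8] t 28.57
19.445637092009893 10.35938959568739 [ 0.61207949 -1.05441032 -0.18946863]
```

Emit:
{"op": "carry_out", "data": {"steps": [{"grip": 0.8, "dp": [0, 0.02, -0.78], "roll": 0}, {"grip": 0.8, "dp": [-0.04, 0.07, -1.56], "roll": 0}, {"grip": 0.8, "dp": [-0.08, 0.15, -2.33], "roll": 0}, {"grip": 0.8, "dp": [-0.15, 0.27, -3.1], "roll": 0}, {"grip": 0.8, "dp": [-0.15, 0.27, -3.1], "roll": 0}], "grip_force": 14}}

```text
time_s: 29.2
tool_pos: [0.5074, 0.3203, 0.1905]
eef_rot: [1.612, 2.695, 0.003]
contact_force: [7.8, 4.8, -4.1]
width: 0.202
grasp_force: 14.5
```

```bash
cat > sl.py <<'E'
from h import *
import sys
s=read_state();t=s["tool_pos"];dz=t[2]-.1591;th=np.arcsin(np.clip(dz/.156,-1,1))
print("theta",round(th,3),"tcp",np.round(t,4),"F",np.round(s["contact_force"],1),"w",round(s["width"]*94,1),"t",round(s["time_s"],2))
S=get_image("scene");T=get_image("top")
H=np.array([.6605,0,.174])
def on(sx,h):  # sx in front of hinge, h above
    return H+[-sx*np.cos(th)-h*np.sin(th),.299,sx*np.sin(th)*1+h*np.cos(th)]
for l,P in(("S",S),("T",T)):
    print(l,"pred mid sx=46,26,6:",*[np.round(proj(on(q,.030),P),1) for q in(.046,.026,.006)])
    f=P["frame"].astype(np.uint8);hsv=cv2.cvtColor(f,cv2.COLOR_RGB2HSV);u,v=proj(on(.03,.03),P).astype(int)
    m=(hsv[...,0]<20)&(hsv[...,1]>170)&(hsv[...,2]>150);w=np.zeros_like(m);w[v-28:v+50,u-35:u+36]=1;m&=w
    q=np.argwhere(m)[:,::-1];print("  orange",len(q),np.round(q.mean(0),2) if len(q) else "")
    print("  net",[(np.round(d["pixel"],1).tolist(),round(d["score"],2)) for d in tip_of("cap_mid",P) if np.hypot(*(np.array(d["pixel"])-(u,v)))<50])
E
python3 sl.py
```

```text
theta 0.203 tcp [0.5074 0.3203 0.1905] F [ 7.8  4.8 -4.1] w 19.0 t 29.2
S pred mid sx=46,26,6: [309.1 120.4] [314.3 123.5] [319.5 126.6]
  orange 191 [311.79 119.59]
  net [([312.1, 122.1], 0.7)]
T pred mid sx=46,26,6: [158.9 177.4] [159.5 171.8] [160.1 166.3]
  orange 80 [160.84 176.56]
  net [([162.6, 174.7], 0.73)]
```

Emit:
{"op": "carry_out", "data": {"steps": [{"grip": 0.8, "dp": [-0.04, 0.08, -0.38], "roll": 0}, {"grip": 0.8, "dp": [-0.08, 0.15, -0.76], "roll": 0}, {"grip": 0.8, "dp": [-0.08, 0.15, -0.76], "roll": 0}], "grip_force": 14}}

```text
time_s: 29.78
tool_pos: [0.5092, 0.3203, 0.1979]
eef_rot: [1.612, 2.695, 0.003]
contact_force: [7.7, 5.9, -3.5]
width: 0.199
grasp_force: 14.4
```

```bash
python3 sl.py
```

```text
theta 0.251 tcp [0.5092 0.3203 0.1979] F [ 7.7  5.9 -3.5] w 18.7 t 29.77
S pred mid sx=46,26,6: [308.9 119.9] [314.  123.2] [319.1 126.5]
  orange 197 [312.07 119.35]
  net [([312.2, 120.8], 0.84)]
T pred mid sx=46,26,6: [158.8 177.6] [159.5 172.1] [160.1 166.7]
  orange 76 [160.92 175.75]
  net [([157.7, 174.7], 0.85)]
```

Emit:
{"op": "carry_out", "data": {"steps": [{"grip": 0.8, "dp": [-0.03, 0.05, -0.22], "roll": 0}, {"grip": 0.8, "dp": [-0.06, 0.11, -0.45], "roll": 0}, {"grip": 0.8, "dp": [-0.06, 0.11, -0.45], "roll": 0}], "grip_force": 14}}

```text
time_s: 30.35
tool_pos: [0.5104, 0.3203, 0.2022]
eef_rot: [1.612, 2.695, 0.003]
contact_force: [8.5, 6.2, -5.3]
width: 0.201
grasp_force: 14.4
```

```bash
python3 sl.py
```

```text
theta 0.28 tcp [0.5104 0.3203 0.2022] F [ 8.5  6.2 -5.3] w 18.9 t 30.35
S pred mid sx=46,26,6: [308.9 119.6] [313.9 123. ] [318.9 126.4]
  orange 198 [312.36 118.8 ]
  net []
T pred mid sx=46,26,6: [158.7 177.7] [159.4 172.3] [160.1 166.9]
  orange 91 [160.12 176.13]
  net [([162.4, 172.6], 0.85)]
```

Emit:
{"op": "carry_out", "data": {"steps": [{"grip": 0.8, "dp": [-0.04, 0.08, -0.3], "roll": 0}, {"grip": 0.8, "dp": [-0.04, 0.08, -0.3], "roll": 0}, {"grip": 0.8, "dp": [-0.04, 0.08, -0.3], "roll": 0}]}}

```text
time_s: 30.92
tool_pos: [0.5113, 0.3203, 0.2051]
eef_rot: [1.612, 2.695, 0.003]
contact_force: [9.7, 5.2, -4.5]
width: 0.202
grasp_force: 14.3
```

```bash
python3 sl.py
```

```text
theta 0.299 tcp [0.5113 0.3203 0.2051] F [ 9.7  5.2 -4.5] w 19.0 t 30.93
S pred mid sx=46,26,6: [308.8 119.4] [313.8 122.9] [318.7 126.4]
  orange 194 [312.46 118.69]
  net [([314.1, 119.8], 0.53)]
T pred mid sx=46,26,6: [158.7 177.7] [159.4 172.4] [160.1 167.1]
  orange 92 [159.95 175.83]
  net [([160.9, 171.8], 0.82)]
```

Emit:
{"op": "carry_out", "data": {"steps": [{"grip": 0.8, "dp": [-0.05, 0.08, -0.3], "roll": 0}, {"grip": 0.8, "dp": [-0.05, 0.08, -0.3], "roll": 0}, {"grip": 0.8, "dp": [-0.05, 0.08, -0.3], "roll": 0}]}}

```text
time_s: 31.5
tool_pos: [0.5123, 0.3203, 0.2081]
eef_rot: [1.612, 2.695, 0.003]
contact_force: [10.3, 5.5, -4.8]
width: 0.202
grasp_force: 14.2
```

```bash
python3 sl.py
```

```text
theta 0.32 tcp [0.5123 0.3203 0.2081] F [10.3  5.5 -4.8] w 19.0 t 31.5
S pred mid sx=46,26,6: [308.7 119.2] [313.7 122.7] [318.6 126.3]
  orange 203 [312.73 118.75]
  net [([312.8, 117.6], 0.65)]
T pred mid sx=46,26,6: [158.6 177.7] [159.4 172.5] [160.1 167.2]
  orange 104 [160.23 175.4 ]
  net [([159.5, 171.1], 0.63)]
```

Emit:
{"op": "carry_out", "data": {"steps": [{"grip": 0.8, "dp": [-0.08, 0.14, -0.15], "roll": -3}, {"grip": 0.8, "dp": [-0.1, 0.17, -0.3], "roll": -6}, {"grip": 0.8, "dp": [-0.1, 0.17, -0.3], "roll": -6}]}}

```text
time_s: 32.08
tool_pos: [0.5134, 0.3199, 0.2109]
eef_rot: [-1.468, -2.777, -0.001]
contact_force: [3.2, 3.7, -2.7]
width: 0.22
grasp_force: 24.5
```

```bash
python3 sl.py
```

```text
theta 0.338 tcp [0.5134 0.3199 0.2109] F [ 3.2  3.7 -2.7] w 20.7 t 32.08
S pred mid sx=46,26,6: [308.7 119. ] [313.6 122.6] [318.4 126.3]
  orange 199 [313.35 118.81]
  net [([314.7, 118.0], 0.53)]
T pred mid sx=46,26,6: [158.6 177.8] [159.3 172.6] [160.1 167.4]
  orange 106 [160.08 175.16]
  net [([159.4, 173.3], 0.57)]
```

Emit:
{"op": "carry_out", "data": {"steps": [{"grip": 0.8, "dp": [-0.06, 0.08, -0.25], "roll": 0}, {"grip": 0.8, "dp": [-0.06, 0.08, -0.25], "roll": 0}, {"grip": 0.8, "dp": [-0.06, 0.08, -0.25], "roll": 0}]}}

```text
time_s: 32.65
tool_pos: [0.5143, 0.3196, 0.2133]
eef_rot: [1.469, 2.777, 0.0]
contact_force: [3.8, 3.2, -3.4]
width: 0.23
grasp_force: 20.3
```

```bash
python3 sl.py
```

```text
theta 0.355 tcp [0.5143 0.3196 0.2133] F [ 3.8  3.2 -3.4] w 21.6 t 32.65
S pred mid sx=46,26,6: [308.7 118.8] [313.5 122.5] [318.3 126.3]
  orange 211 [313.15 118.67]
  net [([314.7, 120.2], 0.82)]
T pred mid sx=46,26,6: [158.5 177.8] [159.3 172.6] [160.1 167.5]
  orange 102 [160.25 174.95]
  net [([160.5, 172.5], 0.77)]
```

Emit:
{"op": "carry_out", "data": {"steps": [{"grip": 0.8, "dp": [-0.06, 0.08, -0.24], "roll": 0}, {"grip": 0.8, "dp": [-0.06, 0.08, -0.24], "roll": 0}, {"grip": 0.8, "dp": [-0.06, 0.08, -0.24], "roll": 0}]}}

```text
time_s: 33.22
tool_pos: [0.5153, 0.3196, 0.2157]
eef_rot: [1.469, 2.777, 0.0]
contact_force: [3.6, 4.2, -2.8]
width: 0.224
grasp_force: 20.4
```

```bash
python3 sl.py
```

```text
theta 0.371 tcp [0.5153 0.3196 0.2157] F [ 3.6  4.2 -2.8] w 21.0 t 33.23
S pred mid sx=46,26,6: [308.6 118.7] [313.4 122.4] [318.2 126.2]
  orange 200 [313.58 118.32]
  net [([312.5, 118.7], 0.59)]
T pred mid sx=46,26,6: [158.5 177.8] [159.3 172.7] [160.1 167.7]
  orange 105 [160.16 174.74]
  net [([160.6, 172.9], 0.76)]
```

Emit:
{"op": "carry_out", "data": {"steps": [{"grip": 0.8, "dp": [0, 0, 0], "roll": 0}, {"grip": 0.8, "dp": [0, 0, 0], "roll": 0}, {"grip": 0.8, "dp": [0, 0, 0], "roll": 0}, {"grip": 0.8, "dp": [0, 0, 0], "roll": 0}, {"grip": 0.8, "dp": [0, 0, 0], "roll": 0}]}}

```text
time_s: 34.05
tool_pos: [0.5153, 0.3196, 0.2157]
eef_rot: [-1.469, -2.777, 0.0]
contact_force: [3.9, 3.2, -3.1]
width: 0.228
grasp_force: 20.4
```

```bash
python3 sl.py; python3 - <<'E'
from h import *
S=get_image("scene");T=get_image("top")
for P,px in((S,(313,119)),(T,(160,174))):
    for d in masks_of("cap",P):
        if np.hypot(*(np.array(d["pixel"])-px))<20:
            q=np.argwhere(d["region"])[:,::-1];print("mask",len(q),q.mean(0),q.min(0),q.max(0))
for y in(0,):
    for n,s in(("seat",S),("seatT",T)):print([ (np.round(d["pixel"],1),round(d["score"],2)) for d in tip_of("flap_bar",s)+tip_of("flap_seat",s)])
E
```

```text
theta 0.371 tcp [0.5153 0.3196 0.2157] F [ 3.9  3.2 -3.1] w 21.4 t 34.05
S pred mid sx=46,26,6: [308.6 118.7] [313.4 122.4] [318.2 126.2]
  orange 197 [313.56 118.51]
  net [([312.3, 116.2], 0.59)]
T pred mid sx=46,26,6: [158.5 177.8] [159.3 172.7] [160.1 167.7]
  orange 108 [160.01 174.65]
  net [([158.4, 171.2], 0.67)]
mask 307 [313.59934853 119.51140065] [304 110] [323 130]
mask 370 [158.18108108 171.24864865] [148 161] [169 181]
[(array([283.4, 101.8]), 0.86), (array([311.5, 122.7]), 0.74)]
[(array([155.6, 204.9]), 0.89), (array([158.2, 175.6]), 0.58)]
```

The cap holds still at 0.371 rad. It drops below the bar as the flap tips, so there's ample clearance. Raising further in small steps.

Emit:
{"op": "carry_out", "data": {"steps": [{"grip": 0.8, "dp": [-0.05, 0.08, -0.2], "roll": 0}, {"grip": 0.8, "dp": [-0.05, 0.08, -0.2], "roll": 0}, {"grip": 0.8, "dp": [-0.05, 0.08, -0.2], "roll": 0}]}}

```text
time_s: 35.02
tool_pos: [0.5161, 0.3196, 0.2177]
eef_rot: [-1.469, -2.777, 0.0]
contact_force: [2.3, 4.2, -3.3]
width: 0.227
grasp_force: 20.4
```

```bash
sed -i 's/-sx\*np.cos(th)-h\*np.sin(th)/-sx*np.cos(th)+h*np.sin(th)/' sl.py; python3 sl.py
```

```text
theta 0.385 tcp [0.5161 0.3196 0.2177] F [ 2.3  4.2 -3.3] w 21.3 t 35.02
S pred mid sx=46,26,6: [314.7 121. ] [319.5 124.8] [324.3 128.7]
  orange 202 [313.67 118.43]
  net [([313.7, 120.6], 0.91)]
T pred mid sx=46,26,6: [158.8 171. ] [159.7 166. ] [160.5 161.1]
  orange 116 [159.83 174.21]
  net [([156.1, 169.3], 0.84)]
```

Emit:
{"op": "carry_out", "data": {"steps": [{"grip": 0.8, "dp": [-0.05, 0.08, -0.2], "roll": 0}, {"grip": 0.8, "dp": [-0.05, 0.08, -0.2], "roll": 0}, {"grip": 0.8, "dp": [-0.05, 0.08, -0.2], "roll": 0}]}}

```text
time_s: 35.6
tool_pos: [0.517, 0.3196, 0.2199]
eef_rot: [-1.469, -2.777, 0.0]
contact_force: [-0.6, 4.6, -2.0]
width: 0.227
grasp_force: 19.6
```

```bash
python3 sl.py
```

```text
theta 0.4 tcp [0.517  0.3196 0.2199] F [-0.6  4.6 -2. ] w 21.4 t 35.6
S pred mid sx=46,26,6: [314.9 120.9] [319.7 124.9] [324.4 128.8]
  orange 208 [313.74 118.3 ]
  net [([316.1, 121.2], 0.82)]
T pred mid sx=46,26,6: [158.8 170.8] [159.7 165.8] [160.5 161. ]
  orange 113 [160.04 174.2 ]
  net [([160.4, 168.5], 0.89)]
```

Emit:
{"op": "carry_out", "data": {"steps": [{"grip": 0.8, "dp": [-0.05, 0.08, -0.2], "roll": 0}, {"grip": 0.8, "dp": [-0.05, 0.08, -0.2], "roll": 0}, {"grip": 0.8, "dp": [-0.05, 0.08, -0.2], "roll": 0}]}}

```text
time_s: 36.17
tool_pos: [0.5179, 0.3197, 0.2218]
eef_rot: [-1.469, -2.777, 0.0]
contact_force: [-1.8, 5.1, -2.3]
width: 0.227
grasp_force: 19.7
```

```bash
python3 sl.py
```

```text
theta 0.414 tcp [0.5179 0.3197 0.2218] F [-1.8  5.1 -2.3] w 21.3 t 36.17
S pred mid sx=46,26,6: [315.1 120.9] [319.8 124.9] [324.5 128.8]
  orange 211 [313.99 118.63]
  net [([317.0, 119.8], 0.89), ([314.4, 123.1], 0.65)]
T pred mid sx=46,26,6: [158.8 170.6] [159.7 165.7] [160.5 160.9]
  orange 118 [160.43 173.64]
  net [([161.2, 170.9], 0.68)]
```

Emit:
{"op": "carry_out", "data": {"steps": [{"grip": 0.8, "dp": [-0.04, 0.06, -0.2], "roll": 0}, {"grip": 0.8, "dp": [-0.04, 0.06, -0.2], "roll": 0}, {"grip": 0.8, "dp": [-0.04, 0.06, -0.2], "roll": 0}]}}

```text
time_s: 36.75
tool_pos: [0.5187, 0.3197, 0.2238]
eef_rot: [-1.469, -2.777, 0.0]
contact_force: [-0.9, 4.4, -1.4]
width: 0.226
grasp_force: 19.3
```

```bash
python3 sl.py
```

```text
theta 0.428 tcp [0.5187 0.3197 0.2238] F [-0.9  4.4 -1.4] w 21.2 t 36.75
S pred mid sx=46,26,6: [315.3 120.9] [320.  124.9] [324.7 128.9]
  orange 210 [315.26 119.12]
  net [([316.5, 118.5], 0.54)]
T pred mid sx=46,26,6: [158.8 170.4] [159.7 165.5] [160.5 160.7]
  orange 111 [160.14 171.14]
  net [([159.2, 169.4], 0.66)]
```

It has begun to slide (top view row 173.6 → 171.1). Holding this tilt.

Emit:
{"op": "carry_out", "data": {"steps": [{"grip": 0.8, "dp": [0, 0, 0], "roll": 0}, {"grip": 0.8, "dp": [0, 0, 0], "roll": 0}, {"grip": 0.8, "dp": [0, 0, 0], "roll": 0}, {"grip": 0.8, "dp": [0, 0, 0], "roll": 0}, {"grip": 0.8, "dp": [0, 0, 0], "roll": 0}]}}

```text
time_s: 37.58
tool_pos: [0.5188, 0.3196, 0.2238]
eef_rot: [-1.469, -2.777, 0.0]
contact_force: [-1.1, 5.3, -2.3]
width: 0.223
grasp_force: 19.3
```

```bash
python3 sl.py
```

```text
theta 0.428 tcp [0.5188 0.3196 0.2238] F [-1.1  5.3 -2.3] w 21.0 t 37.58
S pred mid sx=46,26,6: [315.3 120.9] [320.  124.9] [324.7 128.9]
  orange 244 [327.9  132.25]
  net [([328.7, 129.8], 0.66)]
T pred mid sx=46,26,6: [158.8 170.4] [159.7 165.5] [160.5 160.7]
  orange 33 [168.52 155.85]
  net [([164.5, 155.3], 0.57)]
```

Emit:
{"op": "carry_out", "data": {"steps": [{"grip": 0.8, "dp": [0, 0, 0], "roll": 0}, {"grip": 0.8, "dp": [0, 0, 0], "roll": 0}, {"grip": 0.8, "dp": [0, 0, 0], "roll": 0}, {"grip": 0.8, "dp": [0, 0, 0], "roll": 0}, {"grip": 0.8, "dp": [0, 0, 0], "roll": 0}]}}

```text
time_s: 38.4
tool_pos: [0.5188, 0.3197, 0.2238]
eef_rot: [-1.469, -2.777, 0.0]
contact_force: [-0.9, 5.2, -1.1]
width: 0.228
grasp_force: 19.3
```

```bash
python3 sl.py; python3 - <<'E'
from h import *
S=get_image("scene");T=get_image("top")
for P in(S,T):
    print([(np.round(d["pixel"],1),d["region"].sum(),round(d["score"],2)) for d in masks_of("cap",P)], proj([.73,.303,.05],P))
E
```

```text
theta 0.428 tcp [0.5188 0.3197 0.2238] F [-0.9  5.2 -1.1] w 21.4 t 38.4
S pred mid sx=46,26,6: [315.3 120.9] [320.  124.9] [324.7 128.9]
  orange 0 
  net [([278.6, 122.6], 0.61)]
T pred mid sx=46,26,6: [158.8 170.4] [159.7 165.5] [160.5 160.7]
  orange 126 [171.68 149.38]
  net []
[(array([186.4, 212.2]), np.int64(598), 0.94), (array([176.1, 238.5]), np.int64(203), 0.51)] [334.62270468 168.8461328 ]
[(array([276.4, 246.7]), np.int64(451), 0.84), (array([169. , 150.4]), np.int64(262), 0.81), (array([304.2, 240.1]), np.int64(148), 0.65), (array([335.9, 210.8]), np.int64(1324), 0.55), (array([276.8, 209.4]), np.int64(836), 0.51)] [169.53983555 154.94671581]
```

The cap has dropped into the bin: it is gone from the scene view and seen inside the bin at (169,150) from the top. Letting the flap down along its arc.

Emit:
{"op": "carry_out", "data": {"steps": [{"grip": 0.8, "dp": [0.15, -0.25, 0.7], "roll": 0}, {"grip": 0.8, "dp": [0.32, -0.47, 1.42], "roll": 0}, {"grip": 0.8, "dp": [0.46, -0.68, 2.2], "roll": 0}, {"grip": 0.8, "dp": [0.58, -0.86, 3.07], "roll": 0}, {"grip": 0.8, "dp": [0.67, -0.98, 3.9], "roll": 0}]}}

```text
time_s: 39.42
tool_pos: [0.5065, 0.3198, 0.1844]
eef_rot: [-1.468, -2.777, 0.0]
contact_force: [-4.1, 4.3, 0.4]
width: 0.226
grasp_force: 18.3
```

Emit:
{"op": "carry_out", "data": {"steps": [{"grip": 0.8, "dp": [0.07, -0.12, 0.86], "roll": 0}, {"grip": 0.8, "dp": [0.11, -0.18, 1.6], "roll": 0}, {"grip": 0.8, "dp": [0.13, -0.22, 2.3], "roll": 0}, {"grip": 0.8, "dp": [0.13, -0.22, 2.5], "roll": 0}, {"grip": 0.8, "dp": [0.13, -0.22, 2.5], "roll": 0}]}}

```text
time_s: 40.05
tool_pos: [0.5041, 0.3195, 0.1594]
eef_rot: [-1.469, -2.777, 0.001]
contact_force: [-2.5, 4.6, 0.5]
width: 0.232
grasp_force: 16.9
```

```bash
python3 - <<'E'
from h import *
go([.504,.3201,.159],28);print(read_state()["width"]*94,read_state()["grasp_force"])
E
```

```text
dp [0.05 0.02 0.04] yaw 34.3 roll 6.3 tcp [0.5041 0.3195 0.1594] F [-2.5  4.6  0.5] t 40.05
21.7957655146742 16.865743920207024
```

Emit:
{"op": "carry_out", "data": {"steps": [{"grip": 2.9, "dp": [-0.15, -0.1, 0], "roll": 4}, {"grip": 2.9, "dp": [-0.15, -0.1, 0], "roll": 6}, {"grip": 2.9, "dp": [-0.15, -0.1, 0], "roll": 6}, {"grip": 2.9, "dp": [-0.15, -0.1, -1], "roll": 6}, {"grip": 2.9, "dp": [-0.15, -0.1, -2], "roll": 6}]}}

```text
time_s: 40.67
tool_pos: [0.5046, 0.3176, 0.1808]
eef_rot: [1.611, 2.696, 0.0]
contact_force: [-0.3, 0.5, 0.1]
width: 0.305
grasp_force: 0.0
```

```bash
python3 - <<'E'
from h import *
go([.504,.3201,.159],28);print(read_state()["width"]*94,read_state()["grasp_force"])
E
```

```text
dp [0.25 0.06 2.18] yaw 28.3 roll 0.3 tcp [0.5046 0.3176 0.1808] F [-0.3  0.5  0.1] t 40.67
28.640307596122454 0.0
```

Emit:
{"op": "carry_out", "data": {"steps": [{"grip": 2.9, "dp": [0, 0, -2], "roll": 0}, {"grip": 2.9, "dp": [0, 0, -5], "roll": 0}, {"grip": 2.9, "dp": [0, -3, -10], "roll": 0}, {"grip": 2.9, "dp": [0, -6, -14], "roll": 0}, {"grip": 2.9, "dp": [0, -6, -14], "roll": 0}]}}

```text
time_s: 41.3
tool_pos: [0.4517, 0.2892, 0.324]
eef_rot: [1.611, 2.696, 0.01]
contact_force: [1.2, 1.0, -1.3]
width: 0.306
grasp_force: 0.0
```

```bash
python3 - <<'E'
from h import *
go([.504,.3201,.159],28)
S=get_image("scene");T=get_image("top")
for P in(S,T):
    print([(np.round(d["pixel"],1),d["region"].sum(),round(d["score"],2)) for d in masks_of("cap",P)])
    for n in("flap_bar","flap_seat","crock","jar_stand","mixer","bowl","mug"):print(n,[(np.round(d["pixel"],1).tolist(),round(d["score"],2)) for d in tip_of(n,P)][:2])
b=cv2.imread("pics/b.png")[...,::-1].astype(int);d=np.abs(b-T["frame"].astype(int)).max(2)>60
n,l,st,c=cv2.connectedComponentsWithStats(d.astype(np.uint8));print([(s.tolist()) for s in st[1:] if s[4]>40])
E
```

```text
dp [ 0.21  5.97 16.53] yaw 28.3 roll 0.3 tcp [0.4517 0.2892 0.324 ] F [ 1.2  1.  -1.3] t 41.3
[(array([175.1, 236.9]), np.int64(191), 0.77), (array([306.3, 126.5]), np.int64(1408), 0.62), (array([188.4, 211.3]), np.int64(592), 0.56)]
flap_bar [([280.8, 116.0], 0.9)]
flap_seat [([308.6, 125.5], 0.72), ([117.5, 343.9], 0.66)]
crock [([330.6, 171.1], 0.74), ([269.5, 266.1], 0.63)]
jar_stand [([175.3, 281.5], 0.66)]
mixer []
bowl [([278.5, 123.4], 0.71)]
mug []
[(array([168.9, 148.8]), np.int64(253), 0.82), (array([304.3, 238.8]), np.int64(141), 0.42), (array([349.5, 160.1]), np.int64(44), 0.4)]
flap_bar [([159.8, 207.6], 0.93)]
flap_seat [([158.9, 180.0], 0.68)]
crock [([283.4, 161.7], 0.72)]
jar_stand [([283.3, 163.6], 0.73), ([334.6, 210.8], 0.63)]
mixer [([394.3, 217.3], 0.75)]
bowl []
mug [([160.7, 178.1], 0.36)]
[[162, 140, 18, 18, 242], [79, 168, 70, 62, 1514], [262, 195, 11, 25, 142], [281, 195, 21, 20, 269], [320, 197, 4, 27, 71], [107, 220, 32, 37, 800], [117, 256, 28, 32, 277], [132, 277, 79, 83, 2140], [23, 284, 131, 100, 4167], [128, 289, 16, 15, 79], [0, 290, 22, 13, 163], [0, 302, 26, 50, 854], [144, 324, 17, 14, 85], [139, 335, 11, 10, 49], [125, 344, 95, 40, 1489], [223, 368, 9, 16, 55]]
```

```bash
python3 -c "
from rig import *
print(close_job())"
```

```text
the job is handed in; nothing more can be done
None
```

The job is handed in at about 41 s. The cap came off the tub, stood on the flap, began to slide at about 0.43 rad and dropped into the bin, and the flap is level again. I gripped nothing but the cap and the bar, but one finger briefly pressed the flap's side strut, and I did not separately check the other items on the counter.

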